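# Free the seized hold-down pin and return the core stub to its row

### The arm

A 6-joint arm with a two-finger parallel gripper is mounted at the origin on the work surface. World frame = base frame: x ahead of the robot, y to its left, z up, the work surface at z = 0. Lengths are in m, angles in rad, forces in N, time in s.
With the tool pointing down it reaches from about 0.325 to 0.775 m from the base axis. Payload 5.5 kg.
Tool frame: the origin (TCP) lies at the very end of the fingers, on their centre line; the grasp point (between the pads) lies 19 mm behind it (r.grip_depth is the distance from the TCP to the grasp point, in m); y points along the fingers, x is the direction in which the jaws open and shut, and the axes are right-handed (so a half turn about y gives the same grasp; the last joint's range is limited). The gripper opens to 85 mm and grips with 20 to 120 N. Pads are 22 mm wide; open, the fingers measure 114 mm over their backs; the gripper's body (76 mm by 85 mm) begins 54 mm behind the grasp point. The pads swing forward as they close: fully open they stand 13 mm farther back than shut.
Start: joints at [-1.403, 0.091, 1.231, -0, 1.82, -0.057], TCP at [0.134, -0.585, 0.231] pointing down, gripper open.
Joint ranges: [-2.87, 2.87], [-0.86, 2.18], [0.17, 2.46], [-1.51, 4.65], [0.06, 2.69], [-2.65, 2.65]. Speed limits (rad/s): [2.57, 2.57, 3.01, 3.14, 3.14, 3.14].

### API

Orientations are given as a unit quaternion [x, y, z, w].
In Python, from plant import r, snapshot, camera_params, spot_in, regions_of, pinpoint gives the robot as it stands. The module is installed in compiled form; this text tells all that it offers.
- The arm moves only by the tool apply_moves, never from a script. Its argument "series" is a list of rows, each a list of 3 entries, a list of its own where there are three numbers: the shift along the tool's x, y, z scaled (see below), then the turn, a rotation vector about the tool's x, y, z scaled (see below), then the finger opening in mm, from 0 to 85.4. A call has 1 to 12 rows; each row is the pose to reach, as a shift and turn from the pose commanded when the call began, along the tool's axes at that moment, turning the shorter way round; what a row does not reach only later rows make up. The controller multiplies each number of a shift by 0.2 m and each number of a turn by 360 degrees. A row lasts 1/10 s, in which the tool goes at most 50 mm and 8.59 degrees, less where a joint would pass 70% of its speed; a pose out of reach is approached as far as the arm can. A call with a number of a shift or a turn outside -1 to 1 is refused whole. A call with a gripper value outside its range is refused whole. The fingers move at their own pace and stop on an object; "force" is the grip in N (left out, the last holds). Time passes only in rows, so rows that repeat a pose let the fingers close. It gives the time, the measured TCP pose, the force and the opening at its end, in the units of the state.
- r.get_state(): the state, without advancing time (a new reading comes with each control period).
- snapshot(name): name is "scene" or "top" or "wrist"; returns the picture (400x640x3 uint8, red, green, blue); there is no depth.
- camera_params(name): a dict with "fx", "fy", "cx", "cy" (pixels), "view" (4x4, takes a point from world to camera coordinates). Camera axes: x right, y up, looking along -z (the intrinsics and any distortion apply to the point x, -y, -z); pixel columns grow to the right and rows downward; lengths in m; the calibration is good to about 2 mm. A picture is of the moment at which its call begins: read the wrist's pose just before it. camera_params takes no time and is no camera call; for the wrist camera it gives the pose at the moment of the call.
- r.job_done(): hands the job in, once; it reports no verdict.
Trained networks look in the newest picture that a camera, given by its name, has taken for a name from the list of things; names that differ only in an ending like _2 or _b are one class to them, and where a whole thing is asked for, a point or a joint stands for the part that bears it (a point fixed in the world has none). Each returns a list of dicts, best first, with "confidence" (0 to 1); they miss things now and then, are a little off and sometimes report something else, mostly with a low value. They report only what shows in the picture. A call takes as long as a camera call. They do not tell look-alikes from the thing itself.
- spot_in(camera, thing): "box" ([left, top, right, bottom] in pixels, round what is visible of it).
- regions_of(camera, thing): "mask" (400x640 bool, what is visible of it) and "box" ([left, top, right, bottom] in pixels, round what is visible of it).
- pinpoint(camera, thing): "centre" ([column, row] in pixels: a listed point, or the origin of a listed thing).
The state is a dict: "t": time; "qpos": joint angles; "joint_velocities": joint speeds; "effort": joint torques, N m; "tcp_pos": TCP position; "eef_rot": TCP orientation; "contact_force": force on the tool from outside, world axes, zero at the start; "ft_torque": the same for the moment, N m; "grip_width": opening from 0.0 (shut) to 1.0 (fully open).
Only numpy, scipy, OpenCV 4.12 (cv2) and the standard library are available. Lean on these libraries where they do the work, as an engineer would, in place of code of your own. Each camera call takes 0.05 s, during which the arm holds its last target.

### The job

The hold-down pin of the blue bench clamp has rusted fast. Grip its yellow handle and rock it about 20 degrees or more each way, first anticlockwise and then clockwise seen from above and so on, while drawing it up, until it comes free; the clamp is not bolted down, so do not lift it off its plate. Stand the pin foot down in the aluminium tin, then lift the limestone stub out of the clamp by its two ends, set it down on the bare bench and let go, take it again across its sides and lay it in the gap in the core row in the grey tray, without dropping it or disturbing the mug, end cap and dividers.

Things in the scene. Friction and masses are not known exactly. Their poses are not given: they have to be found in the camera images.
- clamp_base: Dark steel plate fixed to the bench under the blue cast-iron clamp, 84 mm (x) by 150 mm (y, from -50 to +100), 6 mm thick. Origin on the bench under the centre of the stub as it lies in the clamp; z up, x along the stub. Two cheeks hug the stub's sides (y +-28 to +-37, x +-28, top z 72 mm, 6 mm below the stub's top), so it cannot be gripped across there.
- clamp_saddle (a point): Middle of the saddle on which the stub lies, z 30 mm above the bench. Saddle and cheeks are 56 mm long in x, the stub 62 mm, so its two ends overhang and are clear for fingers. The bench on the robot side of the clamp, around world x 0.44, y -0.02 m, is always bare: room to set the stub down.
- clamp_bore (a point): Centre of the bore's mouth, on top of the clamp's square boss (38 x 38 mm), at clamp_base x 0, y +66, z 72 mm. The bore is vertical, 60 mm deep (floor at z 12 mm).
- clamp (a joint): Lift of the blue clamp off its plate in m; 0 = sitting down. It is guided straight up and held down only by weight (about 20 N with the stub); it falls back by itself. More than 6 mm is a failure.
- pin: Steel hold-down pin, 120 mm, 0.3 kg, standing in the bore. Origin at the centre of its foot, z up the shank (12 mm thick to z 30, then 16 mm, rusty, to z 69 mm). At z 69 to 79 a flat arm 20 mm wide runs along its x from -10 to +78 mm, 3 mm above the stub. On top, z 79 to 120, a yellow upright flat handle. At the start its x points about along clamp_base -y.
- pin_handle (a point): Middle of the pin's yellow handle, 105 mm above the foot: 50 mm wide along the pin's x, 12 mm thick along its y (grip it so). The pin is seized for the first 18 mm of rise: a straight pull needs 27 to 40 N and lifts the clamp; while turned (0.3 N m) it rises easily, 4 to 5 mm per swing of 50 degrees. Then it is loose.
- pin_arm_tip (a point): Point on the pin's arm, 70 mm from the pin's axis along its x, 74 mm above its foot. In the clamp_base frame it goes to +x when the pin turns anticlockwise (seen from above), to -x when clockwise; 0 = square across.
- tin: Round open aluminium tin, loose, 104 mm outside and 98 mm inside diameter, 52 mm high, 0.35 kg. Origin at the centre of its underside.
- tin_floor (a point): Centre of the tin's inner floor, 4 mm above the bench. The arm of a pin standing here stays above the rim; the pin may lean when let go.
- stub: Grey limestone core stub, 50 mm diameter, 62 mm long, 0.3 kg, lying in the clamp. Origin at its centre, x along its length. Eight light flats (48 mm across opposite flats) keep it from rolling.
- core_tray: Grey tray fixed to the bench, 260 mm (x) by 84 mm (y), floor 5 mm thick, side rails at y +-34 to +-42 mm only 12 mm high. Two fixed brownish core pieces, 50 mm diameter, top at z 54 mm, lie along x and leave a gap of 86 mm (x -43 to +43), too short for fingers at the stub's ends. Origin on the bench under the gap's middle.
- tray_gap (a point): Where the stub's centre belongs: middle of the gap, 29 mm above the bench.
- mug: White enamel mug-shaped sample cup, 76 mm diameter, 78 mm high, handle at its +y; bystander. Origin at the centre of its underside.
- end_cap: Black plastic core end cap, 68 mm diameter, 26 mm high; bystander. Origin at the centre of its underside.
- dividers: Steel dividers lying open on the bench, 150 mm long along x, hinge with brass knob 24 mm high at the origin, points at +x, 50 mm apart; bystander.
Mind the look-alikes: they are no part of the job. What is shaped like the pin but turquoise is not meant. Leave any orange look-alike of the stub alone.

How it is judged:
On the way, in this order (a step that is already met when the one before it is completed fails the run):
1. the pin, still in its seized bore, is turned anticlockwise (from above) at least 0.2 rad past square (z of pin in the frame of clamp_base below 0.029 m and x of pin_arm_tip in the frame of clamp_base above 0.0139 m), for 0.05 s.
2. then, still in its bore, it is turned clockwise by 0.2 rad or more past square (z of pin in the frame of clamp_base below 0.029 m and x of pin_arm_tip in the frame of clamp_base below -0.0139 m), for 0.05 s.
3. the pin stands or leans foot down in the tin, let go (horizontal distance between pin and tin_floor below 0.05 m and z of pin in the frame of tin below 0.018 m and angle between tin's own z axis and vertical below 0.1 rad and contact force between pin and the fingers below 0.01 N), for 0.2 s.
4. the stub lies on the bare bench, let go and at rest (height (world z) of stub below 0.0275 m and angle between stub's own x axis and vertical above 1.4 rad and contact force between stub and the fingers below 0.01 N and linear speed of stub below 0.03 m/s), for 0.2 s.
At the end, for the whole second after the job is handed in: Stub at rest on the tray floor in the gap (centre within 13 mm along, 11 mm across, 24 to 34 mm up; along the row within 0.2 rad). Pin let go, foot down in the upright tin (foot within 50 mm of its axis, under 18 mm above its underside). Clamp down on its plate within 3 mm (all of step 3 and x of stub in the frame of core_tray between -0.013 and 0.013 m and y of stub in the frame of core_tray between -0.011 and 0.011 m and z of stub in the frame of core_tray between 0.024 and 0.034 m and angle between the x axis of stub and the x axis of core_tray, either way round below 0.2 rad and contact force between stub and the fingers below 0.01 N and linear speed of stub below 0.02 m/s and linear speed of pin below 0.03 m/s and value of joint clamp below 0.003 m); the robot touches nothing.
It fails at once if the clamp is lifted more than 6 mm off its plate (value of joint clamp above 0.006 m).
It fails at once if the stub is dropped (faster than 0.45 m/s while no finger touches it) (linear speed of stub above 0.45 m/s and contact force between stub and the fingers below 0.01 N).
It fails at once if mug moved more than 30 mm (distance of mug from where it was at the start of the episode above 0.03 m).
It fails at once if end cap moved more than 30 mm (distance of end_cap from where it was at the start of the episode above 0.03 m).
It fails at once if dividers moved more than 30 mm (distance of dividers from where it was at the start of the episode above 0.03 m).
It also fails if it takes over 72 s, if anything falls off the work surface, if the arm or the gripper's body presses on something with over 40 N, if the wrist force passes 120 N, or if a joint passes its speed limit or range.

## Working session

There is one attempt and no reset: what is moved stays moved. The work goes in short steps, Python scripts to look and compute and a tool call to move; the robot and the scene stay as the last step left them, time stands still between calls to the robot, and variables do not carry over. Pictures are saved under pics/ and viewed, and the job is handed in when it is done.

Besides the shell and the picture viewer there is one more tool, called after "Emit:" in YAML: its name, and indented under it one key for each argument. apply_moves: Moves the arm, as the interface text tells. Its arguments: {"type":"object","properties":{"series":{"type":"array"},"force":{"type":"number"}},"required":["series"]}

```bash
mkdir -p pics; ls
cat > look.py <<'E'
from plant import r, snapshot, camera_params, spot_in, regions_of, pinpoint
import cv2, sys, numpy as np
def save(name, fn, crop=None, scale=1):
    im=snapshot(name)
    if crop: im=im[crop[1]:crop[3],crop[0]:crop[2]]
    if scale!=1: im=cv2.resize(im,None,fx=scale,fy=scale,interpolation=cv2.INTER_CUBIC)
    cv2.imwrite('pics/'+fn,im[:,:,::-1]); return im
E
python3 - <<'E'
from look import *
s=r.get_state(); print(s)
for c in ('scene','top','wrist'):
    save(c,c+'0.png'); p=camera_params(c); print(c,{k:(np.round(v,4).tolist()) for k,v in p.items()})
print(r.grip_depth)
E
```

```text
pics
{'t': 0.0, 'qpos': array([-1.40271015e+00,  9.18414052e-02,  1.23188686e+00, -9.83734093e-06,
        1.81978294e+00, -5.66905758e-02]), 'joint_velocities': array([ 0.00018624, -0.00046656, -0.00014714,  0.00052594, -0.00017582,
        0.0002873 ]), 'effort': array([-2.14339657e-04, -4.58736956e+01, -4.18020272e+01, -1.46379789e-04,
        1.16596394e-02, -1.06242089e-05]), 'tcp_pos': array([ 0.13368713, -0.58463088,  0.23016076]), 'eef_rot': array([-0.55247103,  0.44127788, -0.4402622 ,  0.55337039]), 'contact_force': array([0.54802266, 0.64361896, 0.33980654]), 'ft_torque': array([-0.03380307,  0.04575729, -0.02094238]), 'grip_width': 1.0021240933666198}
scene {'fx': 430.1193, 'fy': 430.1193, 'cx': 315.764, 'cy': 197.7692, 'view': [[-0.6576, 0.7533, 0.0108, 0.341], [-0.6309, -0.5585, 0.5385, 0.3101], [0.4117, 0.3473, 0.8426, -1.2347], [0.0, 0.0, 0.0, 1.0]]}
top {'fx': 466.8727, 'fy': 466.8727, 'cx': 314.3515, 'cy': 207.564, 'view': [[-0.0252, -0.9996, -0.0089, 0.0201], [0.9803, -0.0265, 0.1955, -0.5768], [-0.1957, -0.0038, 0.9807, -0.9669], [0.0, 0.0, 0.0, 1.0]]}
wrist {'fx': 308.4379, 'fy': 308.4379, 'cx': 318.869, 'cy': 198.9338, 'view': [[0.2228, -0.9749, -0.002, -0.5984], [0.924, 0.2118, -0.3185, 0.0417], [0.3109, 0.0691, 0.9479, -0.3805], [0.0, 0.0, 0.0, 1.0]]}
0.0187
```

View pics/scene0.png

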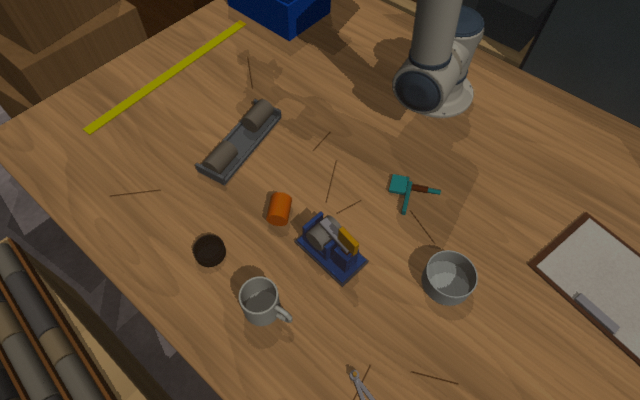

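View pics/top0.png

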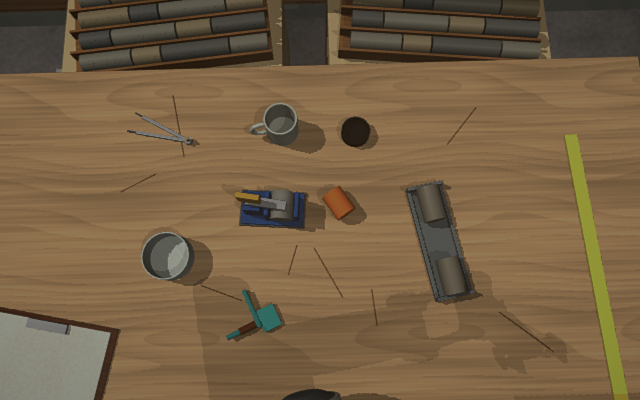

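View pics/wrist0.png

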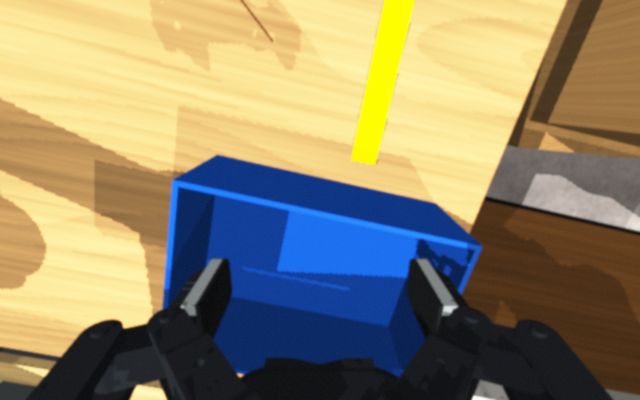

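The top view shows:
- clamp with yellow handle at (250,196)
- stub at (284,203)
- tin at (167,256)
- tray at (440,240)
- mug at (280,123), cap at (355,131), dividers at (160,130)

Look-alikes are the turquoise pin at (260,315) and the orange stub at (338,203). I'm leaving both alone and choosing the yellow-handled pin in the blue clamp and the grey stub lying in it.

```bash
cat >> look.py <<'E'
from scipy.spatial.transform import Rotation as R
def ray(name,px,p=None):
    p=p or camera_params(name); V=np.array(p['view'])
    d=np.array([(px[0]-p['cx'])/p['fx'],-(px[1]-p['cy'])/p['fy'],-1.])
    Rm=V[:3,:3]; o=-Rm.T@V[:3,3]; d=Rm.T@d
    return o,d/np.linalg.norm(d)
def atz(name,px,z,p=None):
    o,d=ray(name,px,p); return o+d*(z-o[2])/d[2]
def tri(rays):
    A=np.zeros((3,3));b=np.zeros(3)
    for o,d in rays:
        M=np.eye(3)-np.outer(d,d);A+=M;b+=M@o
    x=np.linalg.solve(A,b); return x,[round(np.linalg.norm((np.eye(3)-np.outer(d,d))@(x-o))*1000,1) for o,d in rays]
def proj(name,X,p=None):
    p=p or camera_params(name); V=np.array(p['view']); c=V[:3,:3]@np.asarray(X)+V[:3,3]
    return np.array([p['cx']+p['fx']*c[0]/-c[2],p['cy']-p['fy']*c[1]/-c[2]])
E
python3 - <<'E'
from look import *
a=save('top','top_crop.png',(200,160,400,310),4); b=save('scene','scene_crop.png',(270,180,420,300),5)
for t in ['pin_handle','pin_arm_tip','clamp_bore','stub','clamp_saddle','tin','tin_floor','core_tray','tray_gap','mug','end_cap','dividers','clamp_base','pin']:
    P=[pinpoint(c,t) for c in('top','scene')]
    for c,q in zip(('top','scene'),P): print(t,c,[(np.round(x['centre']).tolist(),round(x['confidence'],2)) for x in q])
    if P[0] and P[1]:
        X,e=tri([ray('top',P[0][0]['centre']),ray('scene',P[1][0]['centre'])]); print('   ',X.round(4),e)
E
```

```text
pin_handle top [([246.0, 199.0], 0.94), ([273.0, 315.0], 0.7)]
pin_handle scene [([400.0, 184.0], 0.69), ([350.0, 239.0], 0.61)]
    [0.5379 0.1544 0.2737] [np.float64(36.1), np.float64(36.1)]
pin_arm_tip top [([244.0, 295.0], 0.72), ([281.0, 203.0], 0.67), ([282.0, 131.0], 0.22)]
pin_arm_tip scene [([404.0, 209.0], 0.95), ([325.0, 222.0], 0.67), ([445.0, 282.0], 0.52)]
    [0.3933 0.1666 0.0088] [np.float64(0.1), np.float64(0.1)]
clamp_bore top [([252.0, 203.0], 0.68), ([171.0, 255.0], 0.67), ([356.0, 134.0], 0.59), ([437.0, 238.0], 0.41)]
clamp_bore scene [([347.0, 249.0], 0.96), ([354.0, 376.0], 0.39)]
    [0.5888 0.1437 0.0661] [np.float64(2.3), np.float64(2.3)]
stub top [([336.0, 204.0], 0.77), ([280.0, 204.0], 0.71)]
stub scene [([322.0, 228.0], 0.83), ([280.0, 211.0], 0.77)]
    [ 0.5733  0.0011 -0.0038] [np.float64(52.0), np.float64(52.0)]
clamp_saddle top [([281.0, 203.0], 0.66)]
clamp_saddle scene [([323.0, 241.0], 0.94)]
    [0.5928 0.0824 0.0296] [np.float64(2.6), np.float64(2.6)]
tin top [([173.0, 254.0], 0.8)]
tin scene [([444.0, 280.0], 0.84)]
    [0.4858 0.3287 0.0113
[... 655 characters left out ...]
[237.0, 136.0], 0.21)]
    [0.7833 0.0783 0.0053] [np.float64(5.9), np.float64(5.9)]
end_cap top [([280.0, 203.0], 0.21)]
end_cap scene [([209.0, 255.0], 0.69)]
    [0.6881 0.0149 0.0655] [np.float64(119.1), np.float64(119.1)]
dividers top [([193.0, 140.0], 0.7)]
dividers scene [([352.0, 376.0], 0.56)]
    [ 0.7619  0.2974 -0.0071] [np.float64(5.3), np.float64(5.3)]
clamp_base top [([281.0, 210.0], 0.97)]
clamp_base scene [([325.0, 248.0], 0.58)]
    [ 0.5858  0.0843 -0.011 ] [np.float64(1.7), np.float64(1.7)]
pin top [([225.0, 340.0], 0.86), ([255.0, 203.0], 0.64)]
pin scene [([348.0, 261.0], 0.78), ([438.0, 193.0], 0.58)]
    [ 0.384   0.1698 -0.2181] [np.float64(128.5), np.float64(128.5)]
```

View pics/top_crop.png

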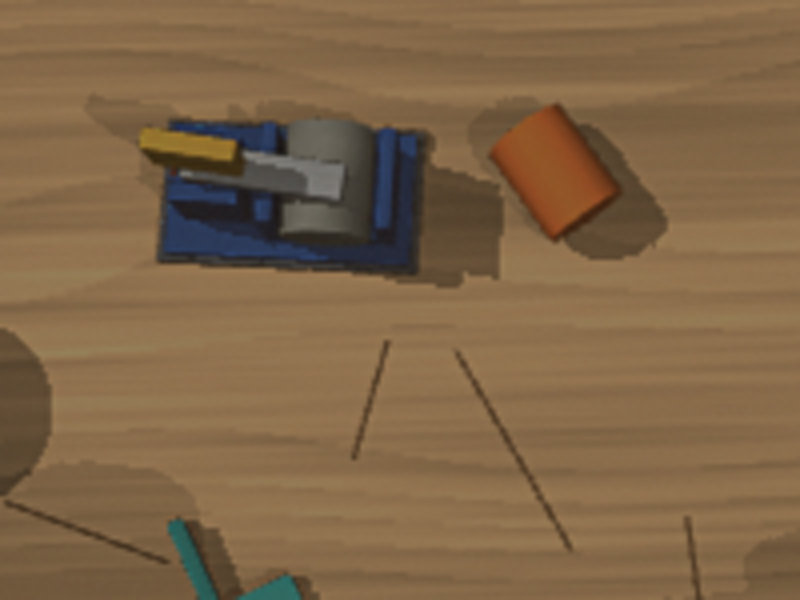

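View pics/scene_crop.png

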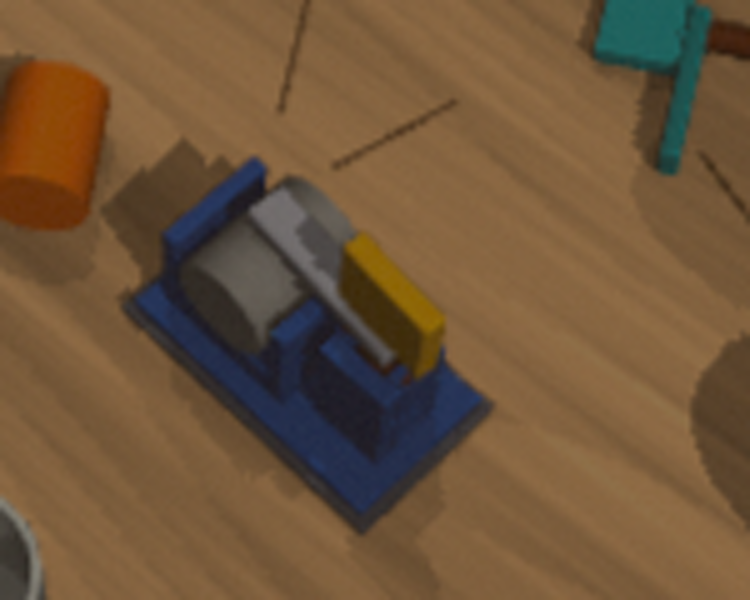

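```bash
python3 - <<'E'
from look import *
save('top','tray_t.png',(395,170,495,310),5); save('scene','tray_s.png',(185,90,295,190),6); save('top','tin_t.png',(120,220,220,295),6); save('scene','tin_s.png',(410,240,490,310),6)
for c in('top','scene'):
    for t in('tin','core_tray'):
        q=regions_of(c,t)
        for x in q[:2]: print(c,t,x['confidence'],np.round(x['box']))
E
python3 - <<'E'
import cv2,numpy as np
a=cv2.imread('pics/tray_t.png');b=cv2.imread('pics/tray_s.png');c=cv2.imread('pics/tin_t.png');d=cv2.imread('pics/tin_s.png')
print([x.shape for x in (a,b,c,d)])
E
```

```text
top tin 0.57 [141. 231. 196. 281.]
top tin 0.33 [340. 120. 373. 147.]
scene tin 0.84 [423. 249. 481. 304.]
scene core_tray 0.97 [195.  97. 280. 182.]
scene core_tray 0.41 [296. 213. 367. 284.]
[(700, 500, 3), (600, 660, 3), (450, 600, 3), (420, 480, 3)]
```

View pics/tray_t.png

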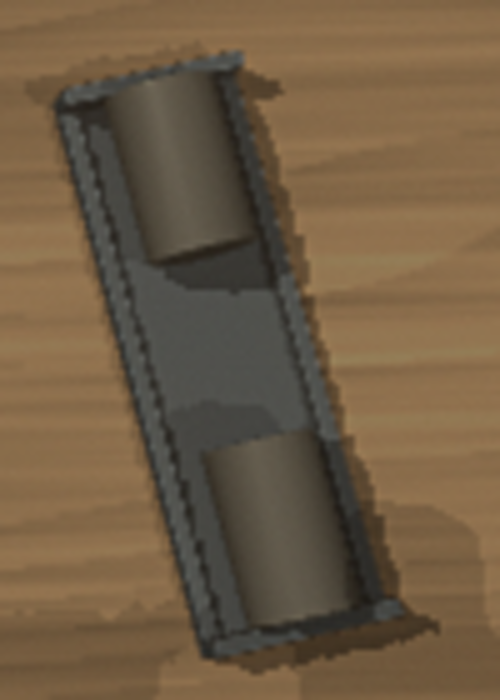

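View pics/tray_s.png

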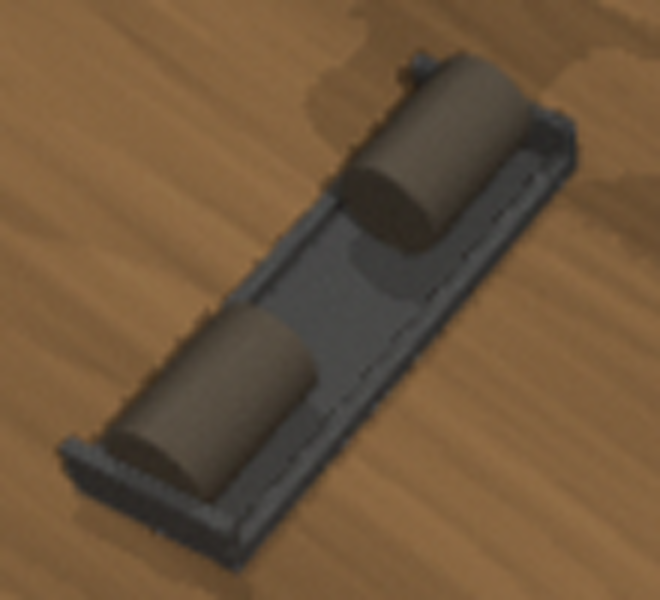

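View pics/tin_t.png

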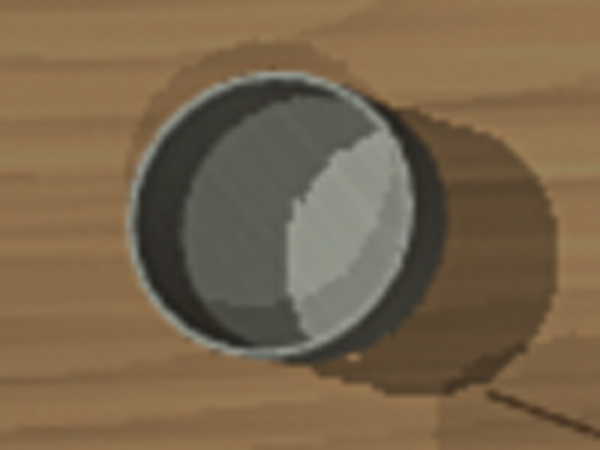

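View pics/tin_s.png

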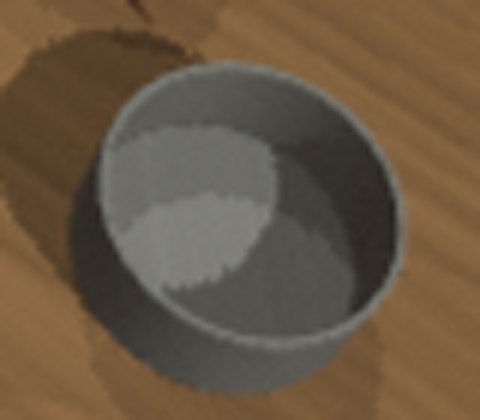

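```bash
cat > fit.py <<'E'
from look import *
from scipy.optimize import least_squares
def fit(pts,x0):
    P={c:camera_params(c) for c in('top','scene')}
    def f(x):
        c,s=np.cos(x[2]),np.sin(x[2]); out=[]
        for cam,l,px in pts:
            X=[x[0]+c*l[0]-s*l[1],x[1]+s*l[0]+c*l[1],l[2]]
            out+=list(proj(cam,X,P[cam])-px)
        return np.array(out)
    r_=least_squares(f,x0); return r_.x,f(r_.x).reshape(-1,2).round(1)
E
python3 - <<'E'
from fit import *
k=lambda c,x,y,s,ox,oy:(ox+x/s,oy+y/s)
T=lambda x,y:(200+x/4,160+y/4); S=lambda x,y:(270+x/5,180+y/5)
m=.001
pts=[('top',(-.042,.1,.006),T(159,258)),('top',(-.042,-.05,.006),T(418,268)),('top',(.042,-.05,.006),T(425,130)),
('scene',(.042,.1,.006),S(360,518)),('scene',(.042,-.05,.006),S(125,295)),('scene',(-.042,.1,.006),S(492,400))]
print('clamp',fit(pts,[.59,.08,0]))
# pin separately: handle top corners z .132
pin=[('top',(-.025,.006,.132),T(143,128))]
T=lambda x,y:(395+x/5,170+y/5); S=lambda x,y:(185+x/6,90+y/6)
# tray local x: toward far side(+x world); corners
z=.012
pts=[('top',(.13,.042,z),T(62,100)),('top',(.13,-.042,z),T(242,55)),('top',(-.13,.042,z),T(205,652)),('top',(-.13,-.042,z),T(402,605)),
('scene',(.13,-.042,z),S(63,442)),('scene',(.13,.042,z),S(240,540)),('scene',(-.13,.042,z),S(577,125)),('scene',(-.13,-.042,z),S(420,56))]
print('tray',fit(pts,[.51,-.27,0.2]))
print('tin',fit([('top',(0,0,.052),(165.3,255.7)),('scene',(0,0,.052),(452.2,274.2))],[.48,.33,0]))
E
```

```text
clamp (array([ 0.58501811,  0.07662216, -0.07267312]), array([[-1. ,  0.9],
       [-0.4,  1.4],
       [-0.3,  0.1],
       [-0.4,  1.1],
       [-1.9,  0.3],
       [-0.4, -0.9]]))
tray (array([ 0.50210649, -0.27662671,  0.19620375]), array([[-0. ,  0.1],
       [-0.8,  1.2],
       [ 1.9,  2. ],
       [-0.7,  2.8],
       [-0.5,  2.8],
       [-2.4,  0.5],
       [-0.9,  1.6],
       [-0.5,  1.7]]))
tin (array([0.48213486, 0.33422913, 0.        ]), array([[-1.7, -0.7],
       [-0.8, -1.4]]))
```

```bash
cat >> look.py <<'E'
def plan(pos,xdir=None,yaw=None,extra_rot=None):
    """units for shift/turn from measured pose to world pos w/ tool y down, tool x along yaw (mod pi both printed)"""
    s=r.get_state(); p=s['tcp_pos']; Rc=R.from_quat(s['eef_rot'])
    sh=Rc.inv().apply(np.array(pos)-p)/0.2
    print('t',round(s['t'],2),'tcp',p.round(4),'q',s['qpos'].round(3),'Fz',s['contact_force'].round(1),'grip',round(s['grip_width']*85.4,1))
    xd=Rc.as_matrix()[:,0]; print('tool x yaw deg',np.degrees(np.arctan2(xd[1],xd[0])).round(2),'tooly',Rc.as_matrix()[:,1].round(3))
    print('shift units',sh.round(4),'dist',np.linalg.norm(np.array(pos)-p).round(4))
    if yaw is not None:
        for yy in (yaw,yaw+np.pi):
            X=np.array([np.cos(yy),np.sin(yy),0]);Y=np.array([0,0,-1.]);Z=np.cross(X,Y)
            rv=(Rc.inv()*R.from_matrix(np.c_[X,Y,Z])).as_rotvec(); print('turn units',(rv/2/np.pi).round(4),'deg',np.degrees(np.linalg.norm(rv)).round(1))
E
python3 - <<'E'
from look import *
plan([.56,.1,.30],yaw=-.07)
p=camera_params('wrist');V=np.array(p['view']);o=-V[:3,:3].T@V[:3,3];s=r.get_state();Rc=R.from_quat(s['eef_rot'])
print('cam in tool',Rc.inv().apply(o-s['tcp_pos']).round(4),'look',Rc.inv().apply(-V[2,:3]).round(3),'camright',Rc.inv().apply(V[0,:3]).round(3))
E
```

```text
t 2.05 tcp [ 0.1337 -0.5849  0.2313] q [-1.403  0.091  1.231 -0.     1.82  -0.057] Fz [0.1 0.1 0.1] grip 85.6
tool x yaw deg -77.12 tooly [-0. -0. -1.]
shift units [-2.8633 -0.3437  2.841 ] dist 0.8097
turn units [ 0.     -0.2031 -0.    ] deg 73.1
turn units [0.     0.2969 0.    ] deg 106.9
cam in tool [-0.0009 -0.1424  0.0816] look [-0.001  0.948 -0.319] camright [ 1.     0.001 -0.   ]
```

Emit:
apply_moves:
  series:
    - [[-0.95,-0.35,0.95],[0,-0.2,0],85]
    - [[-0.95,-0.35,0.95],[0,-0.2,0],85]
    - [[-0.95,-0.35,0.95],[0,-0.2,0],85]
    - [[-0.95,-0.35,0.95],[0,-0.2,0],85]
    - [[-0.95,-0.35,0.95],[0,-0.2,0],85]
    - [[-0.95,-0.35,0.95],[0,-0.2,0],85]
    - [[-0.95,-0.35,0.95],[0,-0.2,0],85]
    - [[-0.95,-0.35,0.95],[0,-0.2,0],85]
    - [[-0.95,-0.35,0.95],[0,-0.2,0],85]
    - [[-0.95,-0.35,0.95],[0,-0.2,0],85]

```text
t: 3.05
tcp_pos: [0.2767, -0.3572, 0.3015]
eef_rot: [0.707, -0.031, 0.031, -0.706]
contact_force: [-0.4, -0.2, 0.9]
grip_width: 0.996
```

Run:
```python
from look import *
plan([.54,.06,.33],yaw=-.07)
```

```text
t 3.05 tcp [ 0.2767 -0.3572  0.3015] q [-0.987 -0.278  1.451 -0.     1.967 -0.898] Fz [-0.4 -0.2  0.9] grip 85.1
tool x yaw deg -5.08 tooly [ 0. -0. -1.]
shift units [ 1.1266 -0.1432  2.1944] dist 0.4942
turn units [ 0.0001 -0.003   0.    ] deg 1.1
turn units [-0.00e+00  4.97e-01  1.00e-04] deg 178.9
```

Emit:
apply_moves:
  series:
    - [[1,-0.15,0.8],[0,0,0],85]
    - [[1,-0.15,0.8],[0,0,0],85]
    - [[1,-0.15,0.8],[0,0,0],85]
    - [[1,-0.15,0.8],[0,0,0],85]
    - [[1,-0.15,0.8],[0,0,0],85]
    - [[1,-0.15,0.8],[0,0,0],85]
    - [[1,-0.15,0.8],[0,0,0],85]
    - [[1,-0.15,0.8],[0,0,0],85]

```text
t: 3.85
tcp_pos: [0.4896, -0.2164, 0.3312]
eef_rot: [0.706, -0.032, 0.032, -0.706]
contact_force: [0.0, -0.6, 0.3]
grip_width: 0.996
```

Run:
```python
from look import *
plan([.54,.06,.33],yaw=-.07)
import pickle
p=camera_params('wrist'); im=save('wrist','wr_tray.png'); pickle.dump(p,open('wr_tray.pkl','wb'))
for t in('tray_gap','core_tray'): print(t,[(np.round(q['centre']),round(q['confidence'],2),atz('wrist',q['centre'],.029 if t=='tray_gap' else 0,p).round(4)) for q in pinpoint('wrist',t)])
```

```text
t 3.85 tcp [ 0.4896 -0.2164  0.3312] q [-4.790e-01 -3.900e-02  1.184e+00 -1.000e-03  1.997e+00 -3.890e-01] Fz [ 0.  -0.6  0.3] grip 85.0
tool x yaw deg -5.2 tooly [-0.001 -0.    -1.   ]
shift units [0.126  0.0053 1.399 ] dist 0.2809
turn units [ 0.     -0.0033 -0.0001] deg 1.2
turn units [2.000e-04 4.967e-01 1.000e-04] deg 178.8
tray_gap [(array([332., 187.]), 0.89, array([ 0.5042, -0.2654,  0.029 ]))]
core_tray [(array([331., 186.]), 0.66, array([ 0.5036, -0.2719,  0.    ]))]
```

View pics/wr_tray.png

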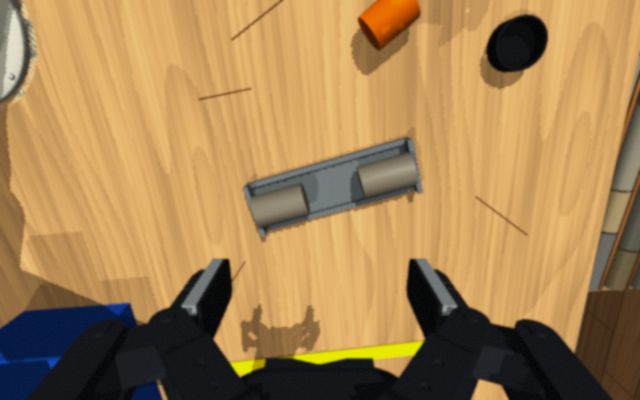

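Run:
```python
import cv2
a=cv2.imread('pics/wr_tray.png')[125:250,235:430]; cv2.imwrite('pics/wr_tray_c.png',cv2.resize(a,None,fx=4,fy=4,interpolation=cv2.INTER_CUBIC))
```

```text
(no output)
```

View pics/wr_tray_c.png

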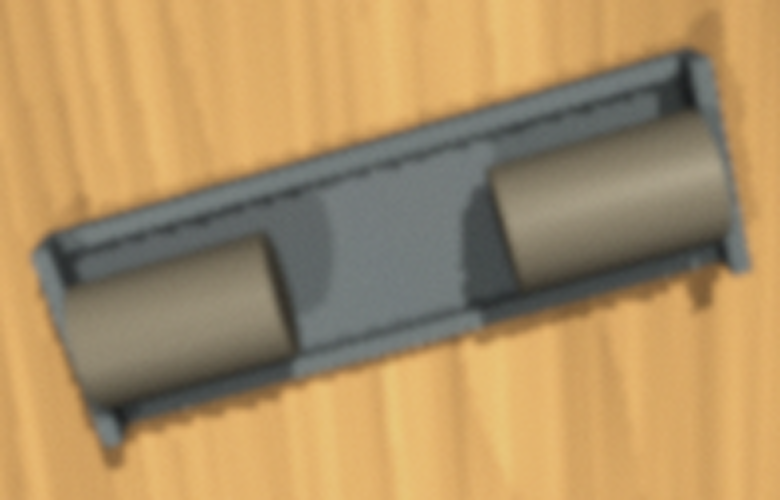

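Emit:
apply_moves:
  series:
    - [[0.15,0.2,0.95],[0,-0.003,0],85]
    - [[0.15,0.2,0.95],[0,-0.003,0],85]
    - [[0.15,0.2,0.95],[0,-0.003,0],85]
    - [[0.15,0.2,0.95],[0,-0.003,0],85]
    - [[0.15,0.2,0.95],[0,-0.003,0],85]
    - [[0.15,0.2,0.95],[0,-0.003,0],85]

```text
t: 4.6
tcp_pos: [0.5365, -0.0294, 0.2912]
eef_rot: [0.707, -0.025, 0.025, -0.706]
contact_force: [0.0, 1.1, 0.1]
grip_width: 0.991
```

```bash
cat >> fit.py <<'E'
import pickle
def fitw(views,x0,pin=False):
    """views: list of (camparams, local, px)"""
    def f(x):
        c,s=np.cos(x[2]),np.sin(x[2]); out=[]
        for P,l,px in views:
            X=[x[0]+c*l[0]-s*l[1],x[1]+s*l[0]+c*l[1],l[2]]
            out+=list(proj('',X,P)-px)
        return np.array(out)
    r_=least_squares(f,x0,loss='soft_l1'); return r_.x.round(4),f(r_.x).reshape(-1,2).round(1)
E
python3 - <<'E'
from fit import *
P=pickle.load(open('wr_tray.pkl','rb')); k=lambda x,y:(235+x/4,125+y/4); z=.012
print(fitw([(P,(-.13,.042,z),k(40,240)),(P,(.13,.042,z),k(697,50)),(P,(.13,-.042,z),k(745,270)),(P,(-.13,-.042,z),k(106,447))],[.5,-.27,.2]))
plan([.58,.18,.28],yaw=-.07)
E
```

```text
(array([ 0.5046, -0.2731,  0.1892]), array([[-0.3,  0.8],
       [ 0.4,  1.7],
       [-1.6, -1.2],
       [ 1.2, -3.6]]))
t 4.6 tcp [ 0.5365 -0.0294  0.2912] q [-1.180e-01 -5.700e-02  1.273e+00 -1.000e-03  1.925e+00 -4.800e-02] Fz [0.  1.1 0.1] grip 84.6
tool x yaw deg -4.01 tooly [-0. -0. -1.]
shift units [0.1438 0.0555 1.0598] dist 0.2142
turn units [ 0.0001  0.     -0.0001] deg 0.0
turn units [-1.e-04 -5.e-01 -1.e-04] deg 180.0
```

Emit:
apply_moves:
  series:
    - [[0.2,0.05,0.98],[0,0,0],85]
    - [[0.2,0.05,0.98],[0,0,0],85]
    - [[0.2,0.05,0.98],[0,0,0],85]
    - [[0.2,0.05,0.98],[0,0,0],85]
    - [[0.2,0.05,0.98],[0,0,0],85]
    - [[0.2,0.05,0.98],[0,0,0],85]

```text
t: 5.2
tcp_pos: [0.5911, 0.1623, 0.2811]
eef_rot: [0.707, -0.025, 0.025, -0.706]
contact_force: [-0.2, -0.3, 0.4]
grip_width: 0.993
```

Run:
```python
from fit import *
plan([.58,.18,.28],yaw=-.07)
p=camera_params('wrist'); im=save('wrist','wr_cl.png'); pickle.dump(p,open('wr_cl.pkl','wb'))
for t in('pin_handle','pin_arm_tip','clamp_bore','stub'): print(t,[(np.round(q['centre']),round(q['confidence'],2),atz('wrist',q['centre'],{'pin_handle':.117,'pin_arm_tip':.086,'clamp_bore':.072,'stub':.053}[t],p).round(4)) for q in pinpoint('wrist',t)])
```

```text
t 5.2 tcp [0.5911 0.1623 0.2811] q [ 2.130e-01  1.440e-01  1.085e+00 -1.000e-03  1.913e+00  2.840e-01] Fz [-0.2 -0.3  0.4] grip 84.8
tool x yaw deg -4.09 tooly [-0.    -0.001 -1.   ]
shift units [-0.0615  0.0057  0.0846] dist 0.0209
turn units [ 0.0001 -0.0002 -0.    ] deg 0.1
turn units [1.000e-04 4.998e-01 2.000e-04] deg 179.9
pin_handle [(array([319., 196.]), 0.76, array([0.589 , 0.1451, 0.117 ])), (array([150., 207.]), 0.76, array([0.41  , 0.1461, 0.117 ])), (array([219.,  27.]), 0.26, array([0.5124, 0.3079, 0.117 ]))]
pin_arm_tip [(array([177., 164.]), 0.93, array([0.4338, 0.1842, 0.086 ])), (array([316., 241.]), 0.66, array([0.581 , 0.0778, 0.086 ]))]
clamp_bore [(array([323., 186.]), 0.65, array([0.594 , 0.1422, 0.072 ]))]
stub [(array([334., 293.]), 0.71, array([ 0.5979, -0.0202,  0.053 ])), (array([323., 226.]), 0.66, array([0.5894, 0.0823, 0.053 ]))]
```

View pics/wr_cl.png

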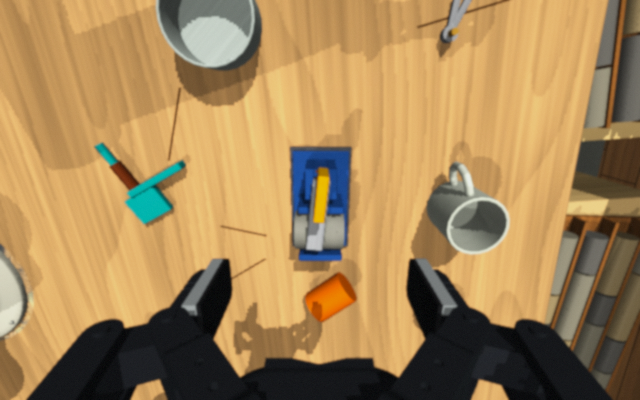

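Run:
```python
import cv2
a=cv2.imread('pics/wr_cl.png')
cv2.imwrite('pics/wr_cl_c.png',cv2.resize(a[140:270,275:370],None,fx=4.6,fy=4.6,interpolation=cv2.INTER_CUBIC))
cv2.imwrite('pics/wr_tin_c.png',cv2.resize(a[0:90,145:275],None,fx=5,fy=5,interpolation=cv2.INTER_CUBIC))
```

```text
(no output)
```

View pics/wr_cl_c.png

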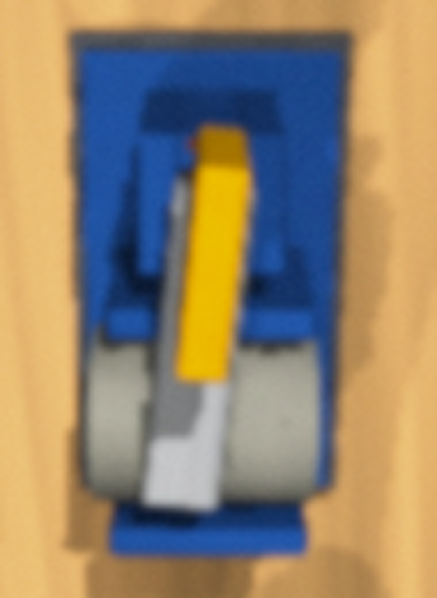

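View pics/wr_tin_c.png

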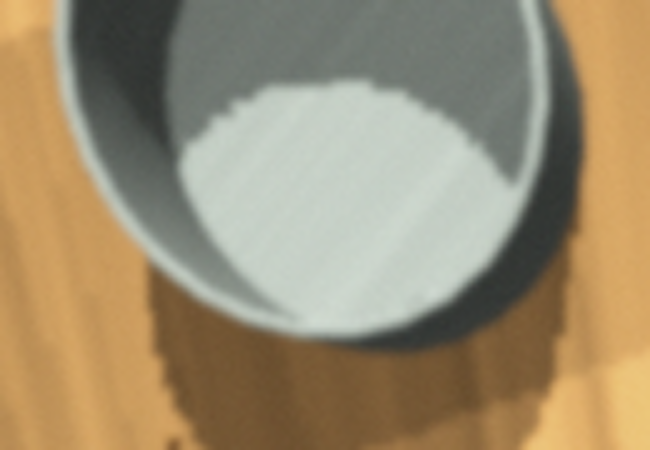

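Run:
```python
from fit import *
P=pickle.load(open('wr_cl.pkl','rb')); k=lambda x,y:(275+x/4.6,140+y/4.6)
V=[((-.042,.1,.006),(72,33)),((.042,.1,.006),(352,33)),((-.019,.085,.072),(140,133)),((.019,.085,.072),(285,135)),((-.019,.047,.072),(137,272)),((.019,.047,.072),(282,275)),((-.028,-.037,.072),(110,553)),((.028,-.037,.072),(306,553))]
x,e=fitw([(P,l,k(*p)) for l,p in V],[.585,.077,-.07]); print('clamp',x,e.tolist())
c,s=np.cos(x[2]),np.sin(x[2]); print('bore',x[0]-s*.066,x[1]+c*.066, 'deg',np.degrees(x[2]))
V=[((-.025,-.006,.132),(197,165)),((-.025,.006,.132),(253,168)),((.025,.006,.132),(227,380)),((.025,-.006,.132),(177,378)),((.078,-.01,.091),(143,503)),((.078,.01,.091),(217,509))]
x,e=fitw([(P,l,k(*p)) for l,p in V],[.59,.14,-1.6]); print('pin',x,e.tolist(),'jaw deg',np.degrees(x[2])+90)
# tin: circle rim z .052 radius .052; fit left/right/bottom points
pts=[(145+a/5,b/5) for a,b in [(57,20),(85,130),(150,240),(300,335),(440,305),(515,215),(548,100),(548,40)]]
W=np.array([atz('',p,.052,P)[:2] for p in pts]); 
f=lambda q:np.hypot(W[:,0]-q[0],W[:,1]-q[1])-.052
r_=least_squares(f,[.48,.33]);print('tin',r_.x.round(4),(f(r_.x)*1000).round(1))
```

```text
clamp [ 0.5863  0.0791 -0.0793] [[-0.8, -0.6], [0.5, -0.1], [-0.7, -0.4], [0.5, -0.5], [0.2, 0.4], [0.3, -0.0], [-0.5, 0.9], [0.3, 1.2]]
bore 0.5915283162746746 0.1448925885562498 deg -4.543555315387428
pin [ 0.5916  0.1458 -1.7452] [[0.0, -0.8], [0.1, -0.2], [0.2, 0.9], [-0.6, 0.2], [-0.1, -0.1], [0.3, 0.1]] jaw deg -9.992594406231277
tin [0.4835 0.3357] [ 0.  -1.6 -1.1  1.4  0.6 -1.1 -1.  -0.5]
```

Run:
```python
from look import *
plan([.5916,.1455,.15],yaw=np.radians(-10))
```

```text
t 5.45 tcp [0.5908 0.1615 0.2822] q [ 0.211  0.142  1.086 -0.     1.913  0.285] Fz [ 0.3 -0.4  1.1] grip 85.1
tool x yaw deg -4.2 tooly [ 0.001  0.    -1.   ]
shift units [ 0.0089  0.6611 -0.0795] dist 0.1332
turn units [-0.      0.0161  0.0002] deg 5.8
turn units [ 3.000e-04 -4.839e-01  1.000e-04] deg 174.2
```

Emit:
apply_moves:
  series:
    - [[0.008,0.66,-0.08],[0,0.016,0],60]
    - [[0.008,0.66,-0.08],[0,0.016,0],60]
    - [[0.008,0.66,-0.08],[0,0.016,0],50]
    - [[0.008,0.66,-0.08],[0,0.016,0],50]
    - [[0.008,0.66,-0.08],[0,0.016,0],50]
  force: 80

```text
t: 5.95
tcp_pos: [0.5912, 0.1466, 0.1504]
eef_rot: [-0.704, 0.061, -0.061, 0.705]
contact_force: [0.2, -0.6, 1.4]
grip_width: 0.584
```

Run:
```python
from fit import *
plan([.5916,.1455,.098],yaw=np.radians(-10))
p=camera_params('wrist'); im=save('wrist','wr_h.png'); pickle.dump(p,open('wr_h.pkl','wb'))
```

```text
t 5.95 tcp [0.5912 0.1466 0.1504] q [0.187 0.114 1.349 0.    1.678 0.36 ] Fz [ 0.2 -0.6  1.4] grip 49.9
tool x yaw deg -9.87 tooly [ 0.  0. -1.]
shift units [ 0.0031  0.2619 -0.0052] dist 0.0524
turn units [-0.      0.0004  0.    ] deg 0.1
turn units [ 1.000e-04 -4.996e-01  0.000e+00] deg 179.9
```

View pics/wr_h.png

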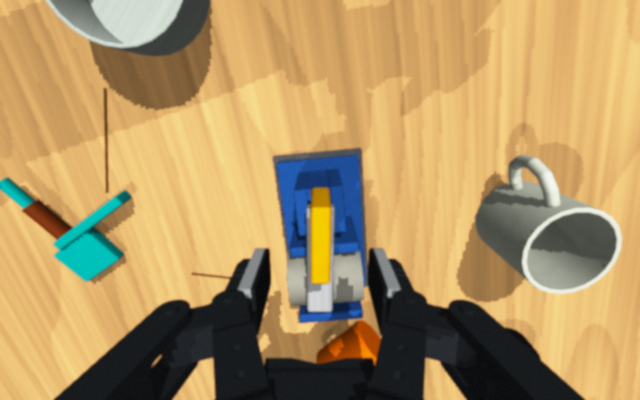

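The handle at (321,235) is lined up midway between the fingers, at about (262,270) and (376,270). Next I descend and grip.

Emit:
apply_moves:
  series:
    - [[0.003,0.13,-0.005],[0,0,0],50]
    - [[0.003,0.262,-0.005],[0,0,0],50]
    - [[0.003,0.262,-0.005],[0,0,0],30]
    - [[0.003,0.262,-0.005],[0,0,0],8]
    - [[0.003,0.262,-0.005],[0,0,0],6]
    - [[0.003,0.262,-0.005],[0,0,0],6]
    - [[0.003,0.262,-0.005],[0,0,0],6]
    - [[0.003,0.262,-0.005],[0,0,0],6]
  force: 80

```text
t: 6.8
tcp_pos: [0.5926, 0.1467, 0.1005]
eef_rot: [-0.704, 0.059, -0.062, 0.705]
contact_force: [-2.3, -0.6, 7.2]
grip_width: 0.128
```

Run:
```python
from fit import *
plan([.5916,.1455,.098],yaw=np.radians(-10))
s=r.get_state();print(s['contact_force'],s['ft_torque'])
```

```text
t 6.8 tcp [0.5926 0.1467 0.1005] q [0.187 0.128 1.422 0.    1.587 0.358] Fz [-2.3 -0.6  7.2] grip 10.9
tool x yaw deg -9.79 tooly [ 0.004  0.001 -1.   ]
shift units [-0.004   0.0127 -0.0066] dist 0.003
turn units [-0.0003  0.0006  0.0006] deg 0.3
turn units [ 1.000e-03 -4.994e-01  4.000e-04] deg 179.8
[-2.29053976 -0.55139606  7.18047288] [ 0.00374618  0.73109409 -0.00731618]
```

Emit:
apply_moves:
  series:
    - [[0,-0.006,0],[0,-0.007,0],6]
    - [[0,-0.012,0],[0,-0.022,0],6]
    - [[0,-0.016,0],[0,-0.037,0],6]
    - [[0,-0.02,0],[0,-0.052,0],6]
    - [[0,-0.024,0],[0,-0.067,0],6]
    - [[0,-0.026,0],[0,-0.082,0],6]
    - [[0,-0.026,0],[0,-0.087,0],6]
    - [[0,-0.026,0],[0,-0.087,0],6]

```text
t: 7.6
tcp_pos: [0.5904, 0.1466, 0.1009]
eef_rot: [-0.694, -0.131, 0.133, 0.695]
contact_force: [-3.6, 1.2, -7.8]
grip_width: 0.131
```

Run:
```python
from fit import *
plan([.5916,.1455,.098],yaw=np.radians(-10))
s=r.get_state();print(s['contact_force'],s['ft_torque'])
p=camera_params('wrist'); im=save('wrist','rock1.png',(220,120,420,320),3)
P=camera_params('scene');save('scene','rock1s.png',(280,190,400,290),5)
```

```text
t 7.6 tcp [0.5904 0.1466 0.1009] q [ 1.870e-01  1.290e-01  1.420e+00  1.000e-03  1.595e+00 -1.890e-01] Fz [-3.6  1.2 -7.8] grip 11.1
tool x yaw deg 21.56 tooly [-0.004  0.    -1.   ]
shift units [ 0.0038  0.0144 -0.0074] dist 0.0033
turn units [-0.0001  0.0877 -0.0006] deg 31.6
turn units [-8.000e-04 -4.123e-01  1.000e-04] deg 148.4
[-3.55009008  1.2398395  -7.80143202] [0.3538365  0.7681091  0.05249997]
```

View pics/rock1.png

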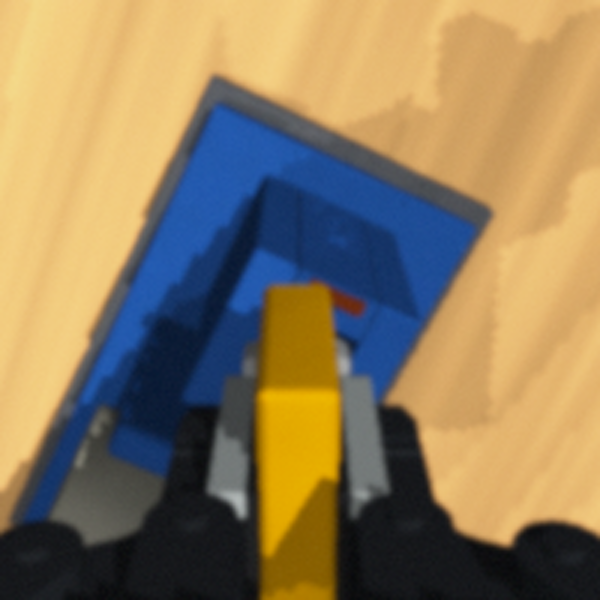

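View pics/rock1s.png

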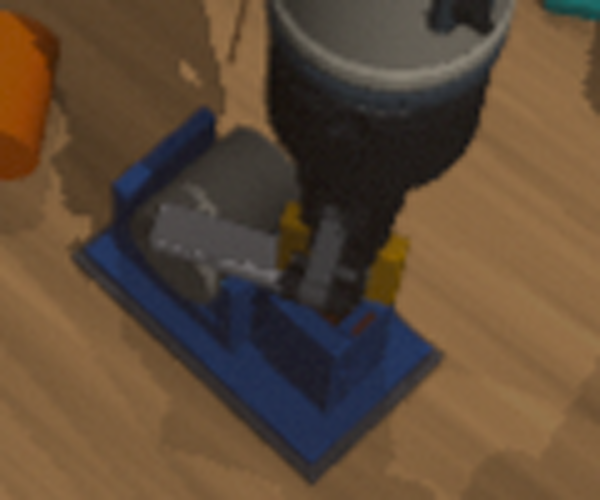

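Emit:
apply_moves:
  series:
    - [[0,-0.002,0],[0,0.008,0],6]
    - [[0,-0.005,0],[0,0.024,0],6]
    - [[0,-0.008,0],[0,0.04,0],6]
    - [[0,-0.011,0],[0,0.056,0],6]
    - [[0,-0.014,0],[0,0.072,0],6]
    - [[0,-0.017,0],[0,0.088,0],6]
    - [[0,-0.019,0],[0,0.104,0],6]
    - [[0,-0.021,0],[0,0.12,0],6]
    - [[0,-0.022,0],[0,0.136,0],6]
    - [[0,-0.022,0],[0,0.144,0],6]
    - [[0,-0.022,0],[0,0.144,0],6]

```text
t: 8.8
tcp_pos: [0.5919, 0.1461, 0.104]
eef_rot: [0.683, -0.186, 0.185, -0.682]
contact_force: [4.6, 1.7, -20.5]
grip_width: 0.126
```

Run:
```python
from fit import *
plan([.5916,.1455,.098],yaw=np.radians(-10))
s=r.get_state();print(s['contact_force'],s['ft_torque'])
P=camera_params('scene');save('scene','rock2s.png',(280,190,400,290),5)
```

```text
t 8.8 tcp [0.5919 0.1461 0.104 ] q [ 0.186  0.129  1.415 -0.     1.598  0.717] Fz [  4.6   1.7 -20.5] grip 10.8
tool x yaw deg -30.4 tooly [-0. -0. -1.]
shift units [ 0.0001  0.0299 -0.0034] dist 0.006
turn units [ 0.0001 -0.0567 -0.    ] deg 20.4
turn units [1.000e-04 4.433e-01 1.000e-04] deg 159.6
[  4.59172389   1.67356667 -20.46605481] [ 0.4032775  -1.19954903 -0.00800969]
```

View pics/rock2s.png

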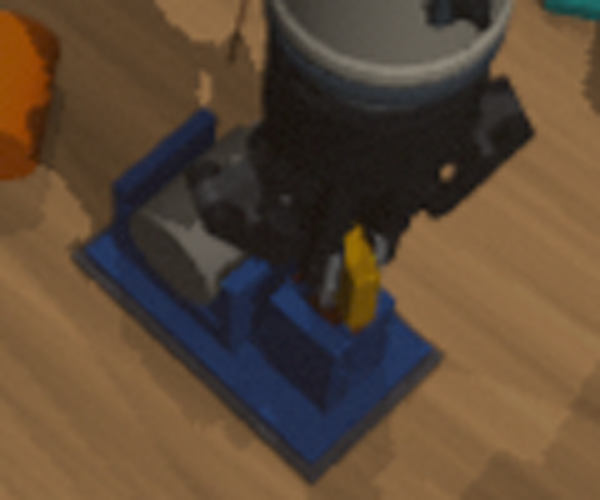

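Emit:
apply_moves:
  series:
    - [[0,0,0],[0,-0.008,0],6]
    - [[0,0,0],[0,-0.024,0],6]
    - [[0,-0.002,0],[0,-0.04,0],6]
    - [[0,-0.004,0],[0,-0.056,0],6]
    - [[0,-0.006,0],[0,-0.072,0],6]
    - [[0,-0.009,0],[0,-0.088,0],6]
    - [[0,-0.012,0],[0,-0.104,0],6]
    - [[0,-0.014,0],[0,-0.12,0],6]
    - [[0,-0.016,0],[0,-0.136,0],6]
    - [[0,-0.016,0],[0,-0.144,0],6]
    - [[0,-0.016,0],[0,-0.144,0],6]

```text
t: 9.95
tcp_pos: [0.5903, 0.1465, 0.107]
eef_rot: [-0.694, -0.131, 0.134, 0.695]
contact_force: [0.9, 1.8, -20.2]
grip_width: 0.124
```

Run:
```python
from fit import *
plan([.5916,.1455,.098],yaw=np.radians(-10))
s=r.get_state();print(s['contact_force'],s['ft_torque'])
P=camera_params('scene');save('scene','rock3s.png',(280,190,400,290),5)
```

```text
t 9.95 tcp [0.5903 0.1465 0.107 ] q [ 1.870e-01  1.280e-01  1.411e+00  1.000e-03  1.607e+00 -1.900e-01] Fz [  0.9   1.8 -20.2] grip 10.6
tool x yaw deg 21.58 tooly [-0.004 -0.    -1.   ]
shift units [ 0.0044  0.045  -0.0069] dist 0.0091
turn units [-0.0001  0.0877 -0.0007] deg 31.6
turn units [-1.000e-03 -4.123e-01  1.000e-04] deg 148.4
[  0.85641803   1.80064637 -20.23742905] [0.63426919 0.06045717 0.04434238]
```

View pics/rock3s.png

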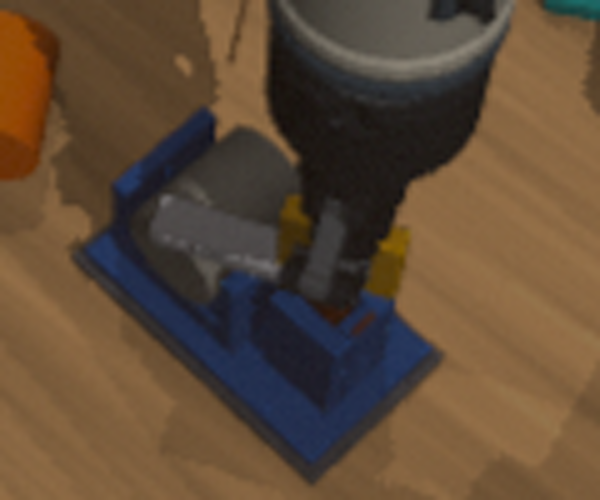

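Emit:
apply_moves:
  series:
    - [[0,0,0],[0,0.008,0],6]
    - [[0,-0.001,0],[0,0.024,0],6]
    - [[0,-0.003,0],[0,0.04,0],6]
    - [[0,-0.005,0],[0,0.056,0],6]
    - [[0,-0.007,0],[0,0.072,0],6]
    - [[0,-0.009,0],[0,0.088,0],6]
    - [[0,-0.011,0],[0,0.104,0],6]
    - [[0,-0.013,0],[0,0.12,0],6]
    - [[0,-0.015,0],[0,0.136,0],6]
    - [[0,-0.016,0],[0,0.15,0],6]
    - [[0,-0.016,0],[0,0.15,0],6]

```text
t: 11.1
tcp_pos: [0.5921, 0.1461, 0.1119]
eef_rot: [0.679, -0.198, 0.199, -0.679]
contact_force: [5.0, 2.1, -19.4]
grip_width: 0.126
```

Emit:
apply_moves:
  series:
    - [[0,0,0],[0,-0.008,0],6]
    - [[0,-0.001,0],[0,-0.024,0],6]
    - [[0,-0.003,0],[0,-0.04,0],6]
    - [[0,-0.005,0],[0,-0.056,0],6]
    - [[0,-0.007,0],[0,-0.072,0],6]
    - [[0,-0.009,0],[0,-0.088,0],6]
    - [[0,-0.011,0],[0,-0.104,0],6]
    - [[0,-0.013,0],[0,-0.12,0],6]
    - [[0,-0.015,0],[0,-0.136,0],6]
    - [[0,-0.016,0],[0,-0.15,0],6]
    - [[0,-0.016,0],[0,-0.15,0],6]

```text
t: 12.2
tcp_pos: [0.5907, 0.1465, 0.1167]
eef_rot: [-0.694, -0.132, 0.134, 0.695]
contact_force: [-3.8, 2.2, -10.9]
grip_width: 0.127
```

Run:
```python
from fit import *
plan([.5916,.1455,.098],yaw=np.radians(-10))
s=r.get_state();print(s['contact_force'],s['ft_torque'])
P=camera_params('scene');save('scene','rock5s.png',(280,190,400,290),5)
```

```text
t 12.2 tcp [0.5907 0.1465 0.1167] q [ 1.870e-01  1.230e-01  1.399e+00  1.000e-03  1.621e+00 -1.910e-01] Fz [ -3.8   2.2 -10.9] grip 10.9
tool x yaw deg 21.67 tooly [-0.002  0.    -1.   ]
shift units [ 0.0025  0.0934 -0.0066] dist 0.0187
turn units [-0.0001  0.088  -0.0003] deg 31.7
turn units [-4.00e-04 -4.12e-01  1.00e-04] deg 148.3
[ -3.84562683   2.23786219 -10.90022102] [0.54710179 0.82736027 0.08437749]
```

View pics/rock5s.png

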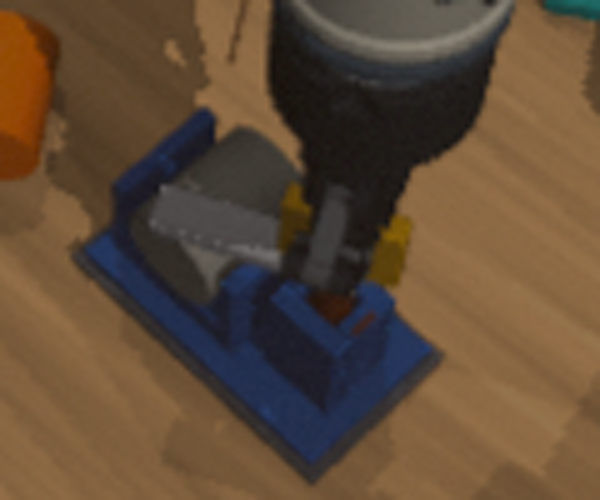

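Emit:
apply_moves:
  series:
    - [[0,-0.002,0],[0,0.008,0],6]
    - [[0,-0.004,0],[0,0.024,0],6]
    - [[0,-0.006,0],[0,0.04,0],6]
    - [[0,-0.008,0],[0,0.056,0],6]
    - [[0,-0.01,0],[0,0.072,0],6]
    - [[0,-0.012,0],[0,0.088,0],6]
    - [[0,-0.015,0],[0,0.104,0],6]
    - [[0,-0.018,0],[0,0.12,0],6]
    - [[0,-0.02,0],[0,0.136,0],6]
    - [[0,-0.022,0],[0,0.15,0],6]
    - [[0,-0.022,0],[0,0.15,0],6]

```text
t: 13.35
tcp_pos: [0.5935, 0.146, 0.1243]
eef_rot: [-0.678, 0.196, -0.201, 0.679]
contact_force: [0.1, 0.1, -2.5]
grip_width: 0.126
```

Run:
```python
from fit import *
plan([.5916,.1455,.098],yaw=np.radians(-10))
s=r.get_state();print(s['contact_force'],s['ft_torque'])
```

```text
t 13.35 tcp [0.5935 0.146  0.1243] q [ 1.860e-01  1.200e-01  1.389e+00 -1.000e-03  1.626e+00  7.560e-01] Fz [ 0.1  0.1 -2.5] grip 10.7
tool x yaw deg -32.63 tooly [ 0.007  0.    -1.   ]
shift units [-0.0075  0.1314 -0.0076] dist 0.0264
turn units [-0.0005 -0.0629  0.001 ] deg 22.6
turn units [-0.0015  0.4371 -0.0006] deg 157.4
[ 0.10469354  0.06732833 -2.51540834] [ 0.0295871  -0.02129554 -0.00721753]
```

Emit:
apply_moves:
  series:
    - [[0,-0.05,0],[0,0,0],6]
    - [[0,-0.12,0],[0,0,0],6]
    - [[0,-0.22,0],[0,0,0],6]
    - [[0,-0.35,0],[0,0,0],6]
    - [[0,-0.45,0],[0,0,0],6]
    - [[0,-0.45,0],[0,0,0],6]

```text
t: 13.95
tcp_pos: [0.5932, 0.1465, 0.2168]
eef_rot: [-0.677, 0.194, -0.201, 0.68]
contact_force: [0.6, -0.3, -1.9]
grip_width: 0.127
```

Run:
```python
from fit import *
plan([.5081,.3528,.20],yaw=np.radians(-55))
s=r.get_state();print(s['contact_force'],s['ft_torque'])
save('scene','lift.png')
```

```text
t 13.95 tcp [0.5932 0.1465 0.2168] q [ 0.187  0.11   1.236 -0.     1.786  0.753] Fz [ 0.6 -0.3 -1.9] grip 10.9
tool x yaw deg -32.44 tooly [ 0.009  0.002 -1.   ]
shift units [-0.9132  0.0818  0.6418] dist 0.2238
turn units [-0.0012  0.0627  0.0009] deg 22.6
turn units [ 0.0013 -0.4373  0.0017] deg 157.4
[ 0.56670879 -0.2585561  -1.92460039] [0.00063485 0.02507555 0.01284003]
```

View pics/lift.png

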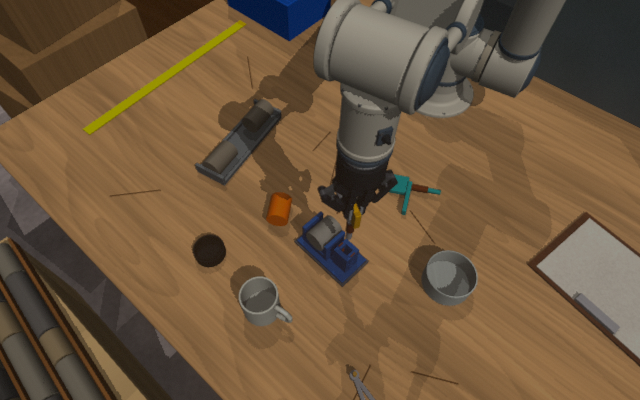

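The pin is out of the bore, held at about (355,215), and the clamp is still down. Now I carry it to the tin.

Emit:
apply_moves:
  series:
    - [[-0.2,0.0,0.14],[0,0.015,0],6]
    - [[-0.4,0.0,0.28],[0,0.03,0],6]
    - [[-0.6,0.0,0.42],[0,0.045,0],6]
    - [[-0.8,0.04,0.56],[0,0.06,0],6]
    - [[-0.913,0.08,0.642],[-0.001,0.063,0.001],6]
    - [[-0.913,0.08,0.642],[-0.001,0.063,0.001],6]
    - [[-0.913,0.08,0.642],[-0.001,0.063,0.001],6]

```text
t: 14.7
tcp_pos: [0.5058, 0.3527, 0.1928]
eef_rot: [0.63, -0.33, 0.324, -0.625]
contact_force: [1.3, -0.4, -3.0]
grip_width: 0.129
```

Run:
```python
from fit import *
plan([.5081,.3528,.10],yaw=np.radians(-55))
p=camera_params('wrist'); save('wrist','tin1.png'); pickle.dump(p,open('tin1.pkl','wb'))
save('scene','tin1s.png',(360,170,520,330),4)
```

```text
t 14.7 tcp [0.5058 0.3527 0.1928] q [0.552 0.141 1.245 0.004 1.766 1.513] Fz [ 1.3 -0.4 -3. ] grip 11.0
tool x yaw deg -55.04 tooly [-0.011 -0.002 -1.   ]
shift units [0.0081 0.464  0.0142] dist 0.0929
turn units [ 0.0016 -0.0001 -0.0007] deg 0.6
turn units [0.0011 0.4999 0.0025] deg 180.0
```

View pics/tin1.png

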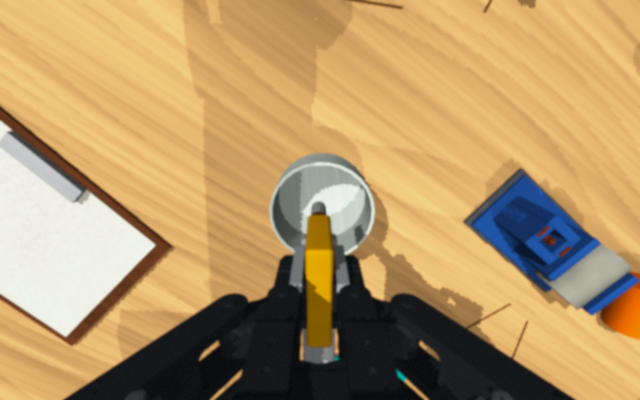

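View pics/tin1s.png

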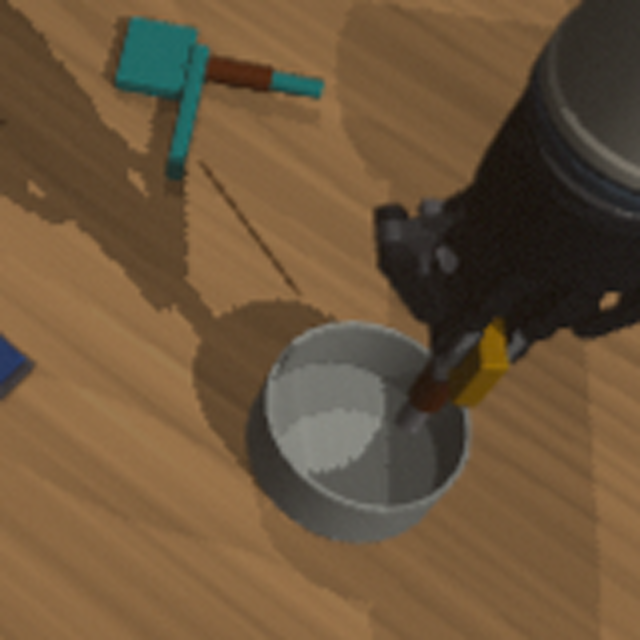

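Run:
```python
from fit import *
P=pickle.load(open('tin1.pkl','rb'))
pts=[(270,210),(376,210),(278,185),(368,185),(322,162),(280,240),(365,240)]
W=np.array([atz('',p,.052,P)[:2] for p in pts]); f=lambda q:np.hypot(W[:,0]-q[0],W[:,1]-q[1])-.052
r_=least_squares(f,[.48,.33]);print('tin',r_.x.round(4),(f(r_.x)*1000).round(1))
for z in (.1,.105,.11): print('tip',atz('',(319,207),z,P).round(4), proj('',[.5058,.3527,z],P))
```

```text
tin [0.4824 0.3337] [ 0.   0.3  0.   0.1 -0.2  0.1 -0.4]
tip [0.501 0.351 0.1  ] [320.69230463 201.32492906]
tip [0.5026 0.3521 0.105 ] [320.69638528 203.44273262]
tip [0.5041 0.3531 0.11  ] [320.70062701 205.64413871]
```

Emit:
apply_moves:
  series:
    - [[0.004,0.1,0.006],[0.001,0,0],6]
    - [[0.008,0.2,0.012],[0.001,0,0],6]
    - [[0.008,0.3,0.012],[0.001,0,0],6]
    - [[0.008,0.4,0.012],[0.001,0,0],6]
    - [[0.008,0.45,0.012],[0.001,0,0],6]
    - [[0.008,0.45,0.012],[0.001,0,0],6]

```text
t: 15.4
tcp_pos: [0.5083, 0.3512, 0.1027]
eef_rot: [0.627, -0.33, 0.326, -0.626]
contact_force: [0.2, 0.7, -2.9]
grip_width: 0.129
```

Run:
```python
from fit import *
s=r.get_state();Rc=R.from_quat(s['eef_rot']);p=s['tcp_pos'];print(p.round(4),s['contact_force'].round(1))
foot=p+Rc.apply([0,.0885,0]);print('foot',foot.round(4))
# target: tilt th about tool x keeping foot lateral, foot edge at z=.004
for th in (10,16,18):
    Rn=Rc*R.from_rotvec([np.radians(th),0,0])
    c=np.cos(np.radians(th)); 
    ft=np.array([foot[0],foot[1],.0045+.006*np.sin(np.radians(th))])
    T=ft-Rn.apply([0,.0885,0])
    print(th,'shift',(Rc.inv().apply(T-p)/.2).round(4),'turn',round(th/360,4))
    Rm=Rn.as_matrix()
```

```text
[0.5083 0.3512 0.1027] [ 0.2  0.7 -2.9]
foot [0.5078 0.3513 0.0142]
10 shift [ 0.0002  0.0498 -0.0767] turn 0.0278
16 shift [ 0.0002  0.0572 -0.1218] turn 0.0444
18 shift [ 0.0002  0.0607 -0.1366] turn 0.05
```

Emit:
apply_moves:
  series:
    - [[0,0.012,-0.026],[0.009,0,0],6]
    - [[0,0.022,-0.052],[0.019,0,0],6]
    - [[0,0.033,-0.077],[0.028,0,0],6]
    - [[0,0.042,-0.1],[0.036,0,0],6]
    - [[0,0.05,-0.124],[0.045,0,0],6]
    - [[0,0.05,-0.124],[0.045,0,0],6]

```text
t: 16.0
tcp_pos: [0.4873, 0.3375, 0.0953]
eef_rot: [-0.531, 0.28, -0.369, 0.709]
contact_force: [0.2, -1.0, -3.2]
grip_width: 0.127
```

Run:
```python
from fit import *
s=r.get_state();Rc=R.from_quat(s['eef_rot']);p=s['tcp_pos'];print(p.round(4),s['contact_force'].round(1),s['ft_torque'].round(2),Rc.as_matrix()[:,1].round(3))
foot=p+Rc.apply([0,.0885,0]);print('foot',foot.round(4))
save('scene','tin2s.png',(380,190,520,330),4);save('top','tin2t.png',(110,190,250,310),4)
```

```text
[0.4873 0.3375 0.0953] [ 0.2 -1.  -3.2] [-0.16  0.19  0.  ] [ 0.226  0.163 -0.96 ]
foot [0.5074 0.3519 0.0103]
```

View pics/tin2s.png

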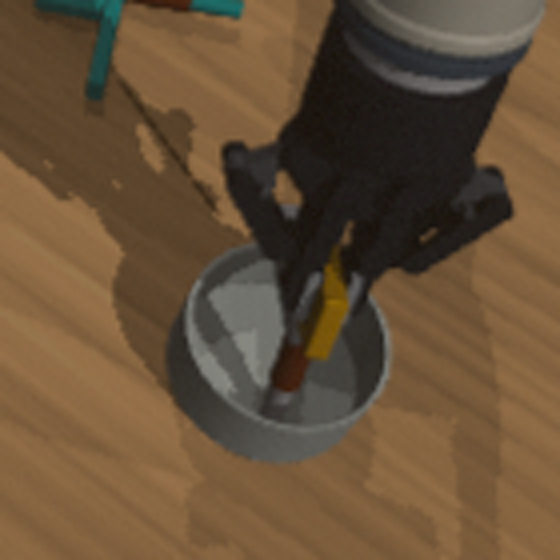

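View pics/tin2t.png

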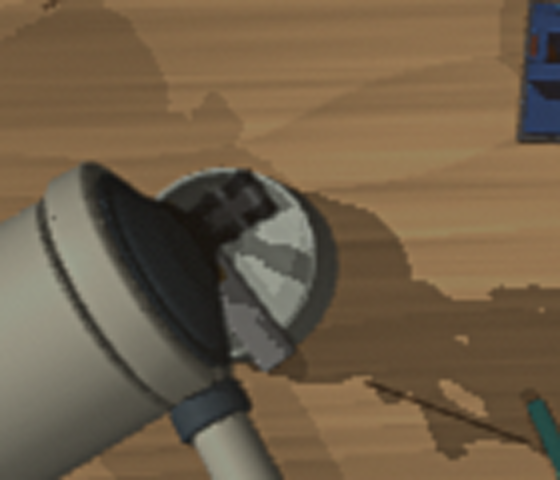

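Emit:
apply_moves:
  series:
    - [[0,0.008,-0.002],[0,0,0],6]
    - [[0,0.016,-0.005],[0,0,0],6]
    - [[0,0.016,-0.005],[0,0,0],6]

```text
t: 16.4
tcp_pos: [0.4886, 0.3388, 0.0912]
eef_rot: [-0.532, 0.28, -0.369, 0.709]
contact_force: [0.2, 0.0, -0.7]
grip_width: 0.128
```

Emit:
apply_moves:
  series:
    - [[0,0.007,-0.002],[0,0,0],6]
    - [[0,0.01,-0.003],[0,0,0],6]
    - [[0,0.01,-0.003],[0,0,0],6]

```text
t: 16.7
tcp_pos: [0.4887, 0.3389, 0.0908]
eef_rot: [-0.531, 0.279, -0.369, 0.71]
contact_force: [-2.1, -0.7, 4.8]
grip_width: 0.127
```

Emit:
apply_moves:
  series:
    - [[0,-0.006,0.001],[0,0,0],6]
    - [[0,-0.006,0.001],[0,0,0],14]
    - [[0,-0.006,0.001],[0,0,0],20]
    - [[0,-0.006,0.001],[0,0,0],30]
    - [[0,-0.006,0.001],[0,0,0],36]
    - [[0,-0.006,0.001],[0,0,0],36]

```text
t: 17.3
tcp_pos: [0.4879, 0.3384, 0.0901]
eef_rot: [-0.532, 0.28, -0.369, 0.709]
contact_force: [0.2, 0.9, 0.0]
grip_width: 0.421
```

Run:
```python
from fit import *
plan([.4887,.3389,.2],yaw=np.radians(-55))
p=camera_params('wrist'); save('wrist','rel.png')
save('scene','rels.png',(380,190,520,330),4)
```

```text
t 17.3 tcp [0.4879 0.3384 0.0901] q [ 0.535 -0.158  1.748  0.026  1.271  1.494] Fz [0.2 0.9 0. ] grip 36.0
tool x yaw deg -55.16 tooly [ 0.225  0.163 -0.961]
shift units [-0.0024 -0.5266  0.1572] dist 0.1099
turn units [-0.0448 -0.0006 -0.0007] deg 16.1
turn units [ 0.0011  0.4945 -0.0701] deg 179.8
```

View pics/rel.png

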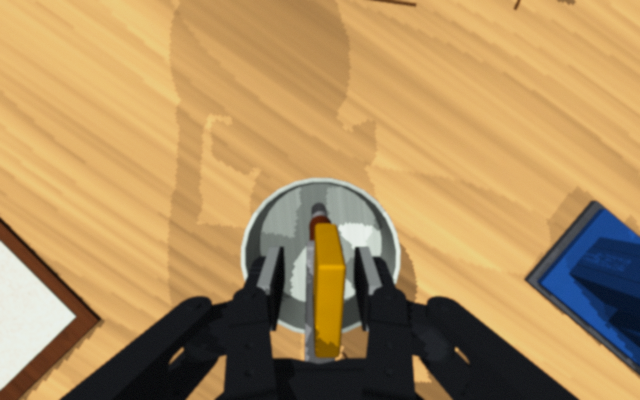

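View pics/rels.png

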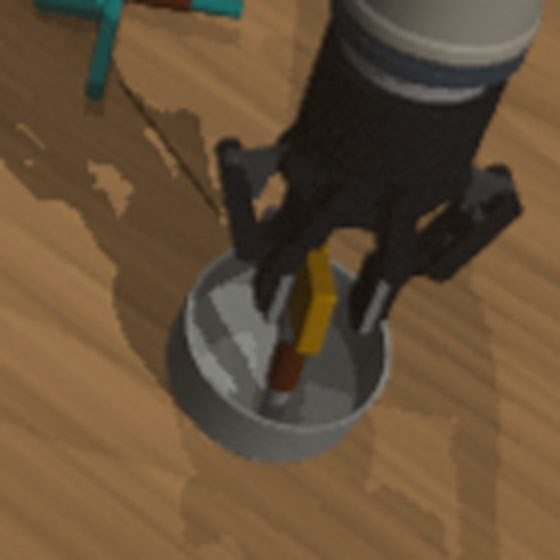

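The pin leans foot-down in the tin with its handle at (330,290), clear of both fingers. I retract along the tool axis.

Emit:
apply_moves:
  series:
    - [[0,-0.1,0],[0,0,0],40]
    - [[0,-0.25,0],[0,0,0],45]
    - [[0,-0.45,0],[0,0,0],50]
    - [[0,-0.6,0],[0,0,0],60]
    - [[0,-0.7,0.1],[-0.02,0,0],70]
    - [[0,-0.8,0.2],[-0.045,0,0],85]
    - [[0,-0.8,0.2],[-0.045,0,0],85]

```text
t: 18.1
tcp_pos: [0.4868, 0.3364, 0.2546]
eef_rot: [0.628, -0.33, 0.325, -0.626]
contact_force: [0.5, 0.3, 0.2]
grip_width: 0.994
```

Run:
```python
from fit import *
plan([.5863,.13,.25],yaw=np.radians(-4.5))
save('scene','pin_s.png',(230,150,550,350),2.4)
save('wrist','pin_w.png')
```

```text
t 18.1 tcp [0.4868 0.3364 0.2546] q [0.544 0.08  1.202 0.005 1.866 1.509] Fz [0.5 0.3 0.2] grip 84.9
tool x yaw deg -55.17 tooly [-0.007  0.001 -1.   ]
shift units [ 1.131   0.0181 -0.181 ] dist 0.2291
turn units [ 0.0004 -0.1407 -0.0011] deg 50.7
turn units [0.0013 0.3593 0.0005] deg 129.3
```

View pics/pin_s.png

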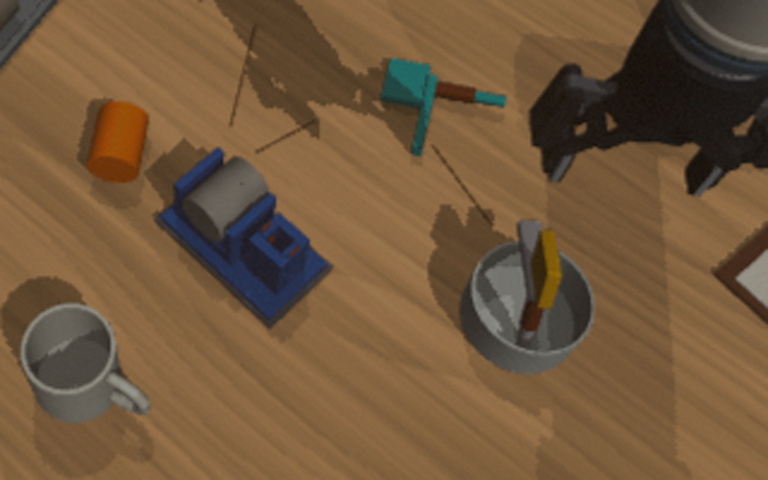

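View pics/pin_w.png

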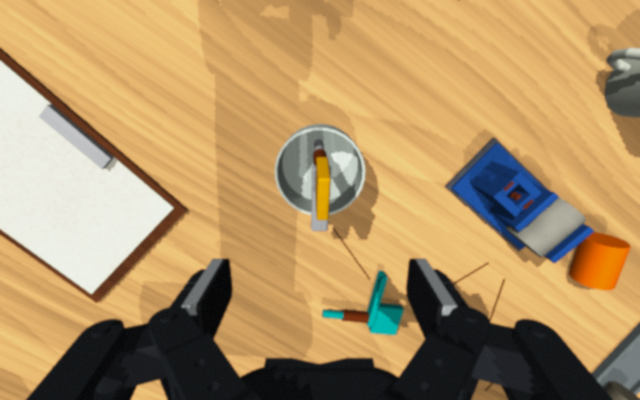

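Emit:
apply_moves:
  series:
    - [[0.98,0.0,-0.15],[0,-0.14,0],85]
    - [[0.98,0.0,-0.15],[0,-0.14,0],85]
    - [[0.98,0.0,-0.15],[0,-0.14,0],85]
    - [[0.98,0.0,-0.15],[0,-0.14,0],85]
    - [[0.98,0.0,-0.15],[0,-0.14,0],85]
    - [[0.98,0.0,-0.15],[0,-0.14,0],85]
    - [[0.98,0.0,-0.15],[0,-0.14,0],85]

```text
t: 18.9
tcp_pos: [0.5696, 0.1553, 0.2543]
eef_rot: [-0.705, 0.03, -0.028, 0.708]
contact_force: [0.0, -0.1, -0.8]
grip_width: 0.996
```

Run:
```python
from fit import *
plan([.5863,.0791,.18],yaw=np.radians(-4.5))
p=camera_params('wrist'); save('wrist','wr_st.png'); pickle.dump(p,open('wr_st.pkl','wb'))
for t in('stub',): print(t,[(np.round(q['centre']),round(q['confidence'],2),atz('wrist',q['centre'],.054,p).round(4)) for q in pinpoint('wrist',t)])
```

```text
t 18.9 tcp [0.5696 0.1553 0.2543] q [0.206 0.072 1.21  0.004 1.861 0.29 ] Fz [ 0.  -0.1 -0.8] grip 85.1
tool x yaw deg -4.72 tooly [-0.002  0.004 -1.   ]
shift units [ 0.1153  0.3701 -0.374 ] dist 0.1077
turn units [-0.0006 -0.0006 -0.0004] deg 0.3
turn units [ 0.0006  0.4994 -0.0009] deg 179.8
stub [(array([337., 232.]), 0.81, array([0.5846, 0.0805, 0.054 ])), (array([349., 304.]), 0.62, array([ 0.5934, -0.025 ,  0.054 ]))]
```

View pics/wr_st.png

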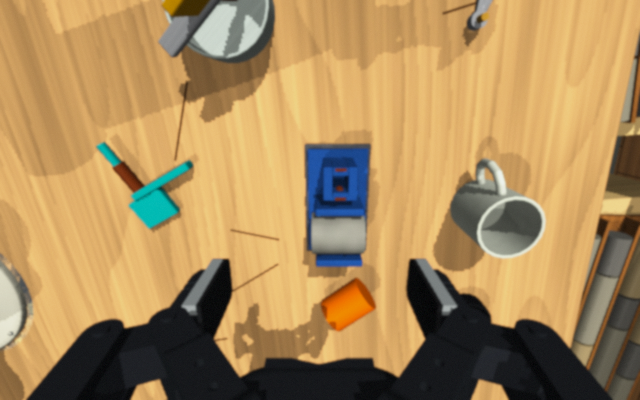

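Run:
```python
from fit import *
a=cv2.imread('pics/wr_st.png')[200:275,290:390]; cv2.imwrite('pics/st_c.png',cv2.resize(a,None,fx=7,fy=7,interpolation=cv2.INTER_CUBIC))
P=pickle.load(open('wr_st.pkl','rb'))
c,s=np.cos(-.0793),np.sin(-.0793)
for l in ((-.031,0,.078),(.031,0,.078),(-.031,-.01,.078),(.031,.01,.078)):
    print(l,proj('',[.5863+c*l[0]-s*l[1],.0791+s*l[0]+c*l[1],l[2]],P).round(1), ((proj('',[.5863+c*l[0]-s*l[1],.0791+s*l[0]+c*l[1],l[2]],P)-[290,200])*7).round())
```

```text
(-0.031, 0, 0.078) [312.8 241.4] [160. 290.]
(0.031, 0, 0.078) [367.1 241.3] [540. 289.]
(-0.031, -0.01, 0.078) [312.9 249.3] [160. 345.]
(0.031, 0.01, 0.078) [367.5 233.3] [543. 233.]
```

View pics/st_c.png

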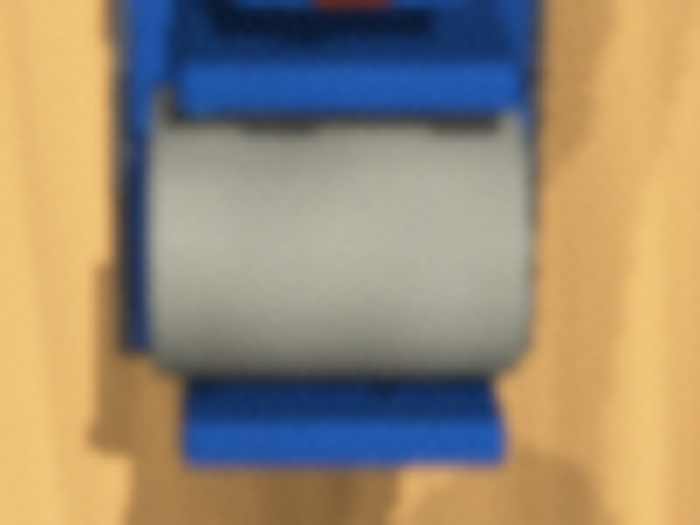

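Emit:
apply_moves:
  series:
    - [[0.109,0.3,-0.374],[0,0,0],85]
    - [[0.109,0.67,-0.374],[-0.0006,0,0],85]
    - [[0.109,0.67,-0.374],[-0.0006,0,0],85]
    - [[0.109,0.67,-0.374],[-0.0006,0,0],85]
    - [[0.109,0.67,-0.374],[-0.0006,0,0],85]

```text
t: 19.5
tcp_pos: [0.5843, 0.0806, 0.1181]
eef_rot: [0.707, -0.033, 0.027, -0.706]
contact_force: [-0.0, -0.5, 1.4]
grip_width: 0.996
```

Run:
```python
from fit import *
plan([.5852,.0791,.032],yaw=np.radians(-4.5))
p=camera_params('wrist'); save('wrist','wr_st2.png')
```

```text
t 19.5 tcp [0.5843 0.0806 0.1181] q [0.079 0.078 1.445 0.    1.627 0.164] Fz [-0.  -0.5  1.4] grip 85.1
tool x yaw deg -4.87 tooly [-0.008 -0.    -1.   ]
shift units [ 0.0084  0.4307 -0.0065] dist 0.0862
turn units [ 0.0002 -0.001  -0.0013] deg 0.6
turn units [2.00e-03 4.99e-01 2.00e-04] deg 179.6
```

View pics/wr_st2.png

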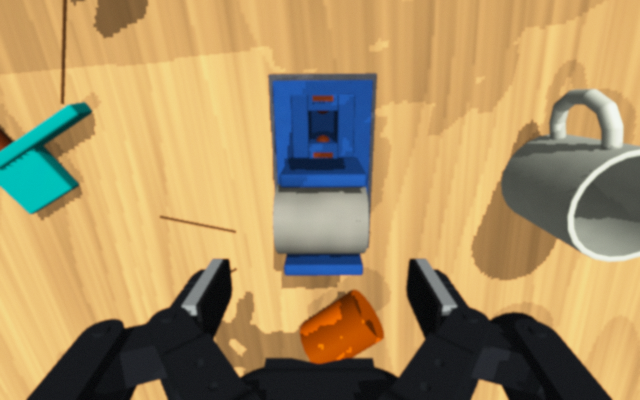

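Emit:
apply_moves:
  series:
    - [[0.006,0.15,-0.006],[0,0,-0.001],85]
    - [[0.006,0.3,-0.006],[0,0,-0.001],85]
    - [[0.006,0.42,-0.006],[0,0,-0.001],85]
    - [[0.006,0.43,-0.006],[0,0,-0.001],85]
    - [[0.006,0.43,-0.006],[0,0,-0.001],85]

```text
t: 20.05
tcp_pos: [0.5878, 0.0801, 0.0367]
eef_rot: [0.707, -0.027, 0.031, -0.706]
contact_force: [-0.8, -0.4, 0.0]
grip_width: 0.991
```

Run:
```python
from fit import *
plan([.5852,.0791,.032],yaw=np.radians(-4.5))
save('scene','st3s.png',(270,160,430,290),4)
save('wrist','wr_st3.png')
```

```text
t 20.05 tcp [0.5878 0.0801 0.0367] q [ 7.900e-02  1.180e-01  1.549e+00 -1.000e-03  1.469e+00  1.610e-01] Fz [-0.8 -0.4  0. ] grip 84.6
tool x yaw deg -4.72 tooly [ 0.006 -0.    -1.   ]
shift units [-0.0129  0.0233 -0.0061] dist 0.0055
turn units [-0.     -0.0006  0.0009] deg 0.4
turn units [-0.0014  0.4994 -0.    ] deg 179.8
```

View pics/st3s.png

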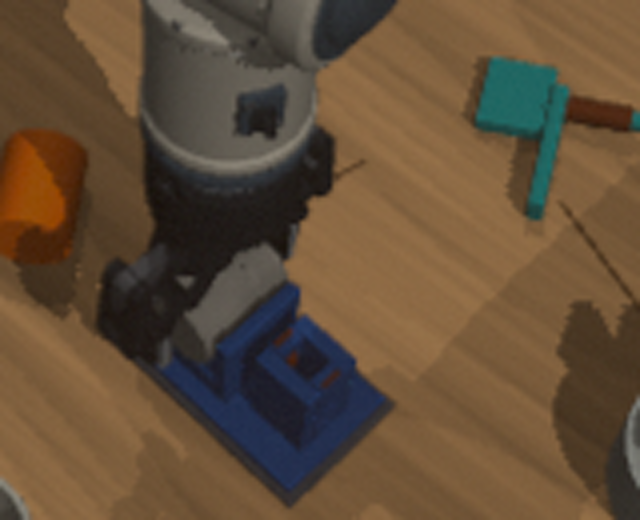

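View pics/wr_st3.png

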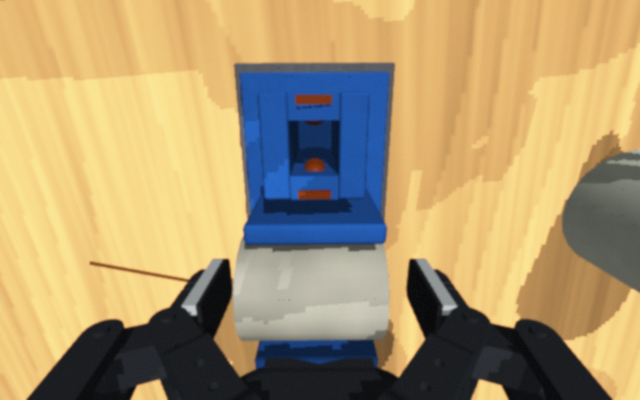

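Emit:
apply_moves:
  series:
    - [[-0.014,0.022,-0.003],[0,0,0.001],85]
    - [[-0.014,0.022,-0.003],[0,0,0.001],74]
    - [[-0.014,0.022,-0.003],[0,0,0.001],66]
    - [[-0.014,0.022,-0.003],[0,0,0.001],60]
    - [[-0.014,0.022,-0.003],[0,0,0.001],56]
    - [[-0.014,0.022,-0.003],[0,0,0.001],56]
    - [[-0.014,0.022,-0.003],[0,0,0.001],56]
  force: 50

```text
t: 20.85
tcp_pos: [0.5841, 0.0787, 0.03]
eef_rot: [0.707, -0.03, 0.028, -0.706]
contact_force: [-0.2, 0.2, 3.8]
grip_width: 0.72
```

Run:
```python
from fit import *
plan([.5852,.0791,.09],yaw=np.radians(-4.5))
save('wrist','wr_st4.png')
```

```text
t 20.85 tcp [0.5841 0.0787 0.03  ] q [ 0.076  0.12   1.559 -0.     1.466  0.159] Fz [-0.2  0.2  3.8] grip 61.5
tool x yaw deg -4.77 tooly [-0.003 -0.    -1.   ]
shift units [ 0.0044 -0.2998  0.0022] dist 0.06
turn units [ 0.0001 -0.0007 -0.0005] deg 0.3
turn units [7.000e-04 4.993e-01 1.000e-04] deg 179.7
```

View pics/wr_st4.png

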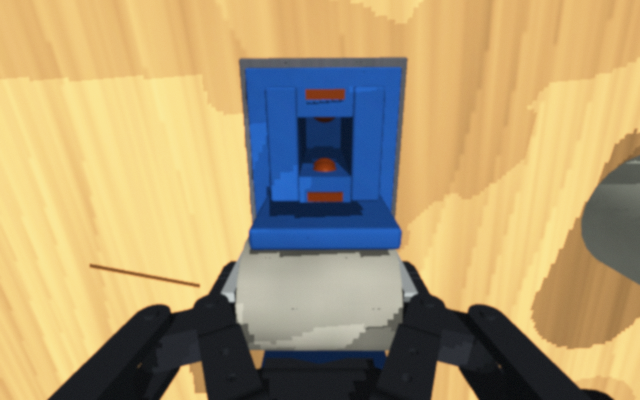

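The stub is gripped across its ends at 61.5 mm opening, spanning columns 238 to 400. I lift it.

Emit:
apply_moves:
  series:
    - [[0,-0.03,0],[0,0,0],56]
    - [[0,-0.08,0],[0,0,0],56]
    - [[0,-0.15,0],[0,0,0],56]
    - [[0,-0.25,0],[0,0,0],56]
    - [[0,-0.33,0],[0,0,0],56]
    - [[0,-0.37,0],[0,0,0],56]
    - [[0,-0.37,0],[0,0,0],56]

```text
t: 21.6
tcp_pos: [0.585, 0.0788, 0.1056]
eef_rot: [0.707, -0.03, 0.029, -0.706]
contact_force: [-1.1, -0.6, -4.4]
grip_width: 0.722
```

Run:
```python
from fit import *
plan([.44,-.02,.104],yaw=np.radians(-4.5))
save('scene','st5s.png',(230,130,430,290),4)
```

```text
t 21.6 tcp [0.585  0.0788 0.1056] q [ 0.076  0.077  1.468 -0.     1.597  0.159] Fz [-1.1 -0.6 -4.4] grip 61.6
tool x yaw deg -4.76 tooly [-0.001 -0.    -1.   ]
shift units [-0.6813  0.0085 -0.5525] dist 0.1754
turn units [ 0.     -0.0007 -0.0001] deg 0.3
turn units [1.000e-04 4.993e-01 0.000e+00] deg 179.7
```

View pics/st5s.png

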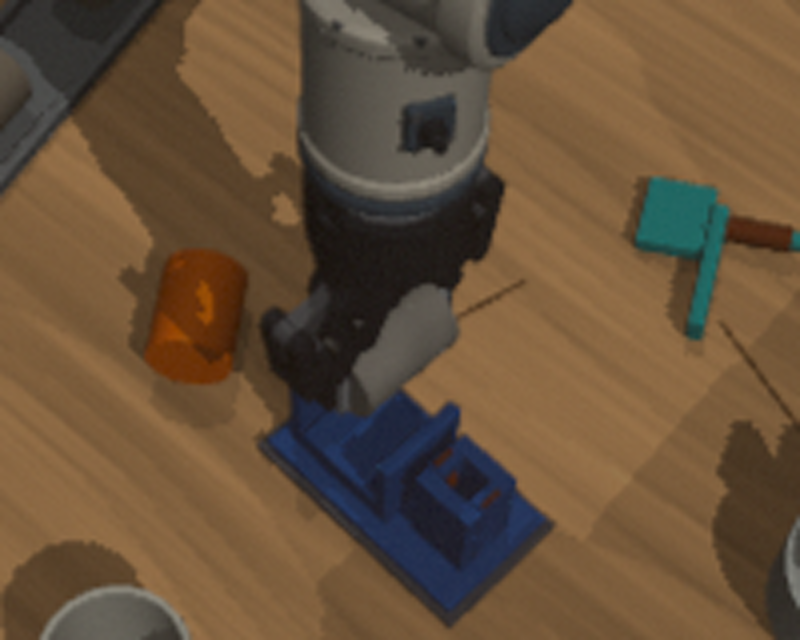

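Emit:
apply_moves:
  series:
    - [[-0.12,0,-0.1],[0,-0.01,0],56]
    - [[-0.27,0,-0.22],[0,-0.02,0],56]
    - [[-0.42,0,-0.34],[0,-0.03,0],56]
    - [[-0.56,0,-0.455],[0,-0.043,0],56]
    - [[-0.66,0,-0.53],[0,-0.043,0],56]
    - [[-0.681,0.05,-0.552],[0,-0.043,0],56]
    - [[-0.681,0.15,-0.552],[0,-0.043,0],56]
    - [[-0.681,0.25,-0.552],[0,-0.043,0],56]
    - [[-0.681,0.3,-0.552],[0,-0.043,0],56]
    - [[-0.681,0.34,-0.552],[0,-0.043,0],56]
    - [[-0.681,0.34,-0.552],[0,-0.043,0],56]

```text
t: 22.75
tcp_pos: [0.4382, -0.0197, 0.0346]
eef_rot: [-0.704, -0.064, 0.068, 0.704]
contact_force: [-0.3, -0.8, -2.4]
grip_width: 0.72
```

Run:
```python
from fit import *
plan([.44,-.02,.001],yaw=np.radians(10.84))
save('scene','st6s.png',(290,110,450,230),5)
save('wrist','st6w.png')
```

```text
t 22.75 tcp [ 0.4382 -0.0197  0.0346] q [-1.220e-01 -3.000e-01  1.945e+00 -1.000e-03  1.503e+00 -3.090e-01] Fz [-0.3 -0.8 -2.4] grip 61.5
tool x yaw deg 10.73 tooly [-0.007  0.    -1.   ]
shift units [ 0.0097  0.1678 -0.0033] dist 0.0336
turn units [-0.0002 -0.0003 -0.001 ] deg 0.4
turn units [ 1.600e-03  4.997e-01 -3.000e-04] deg 179.9
```

View pics/st6s.png

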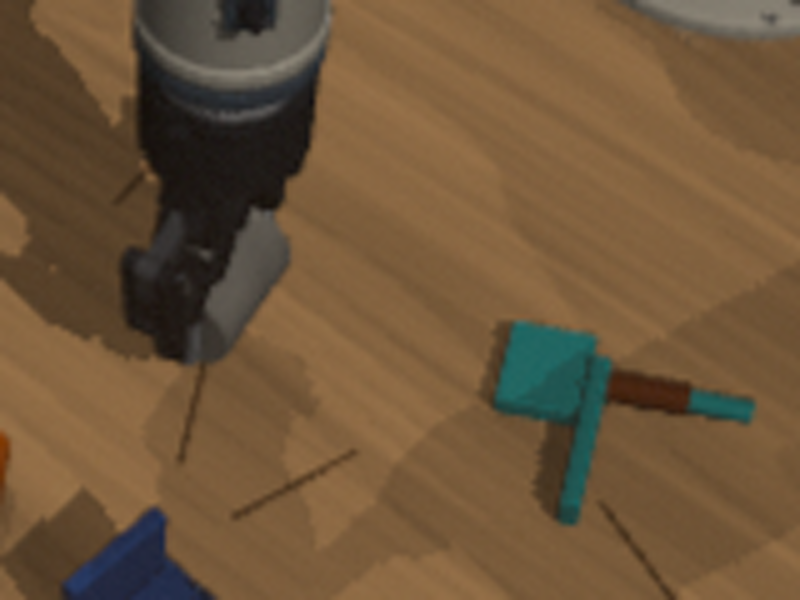

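View pics/st6w.png

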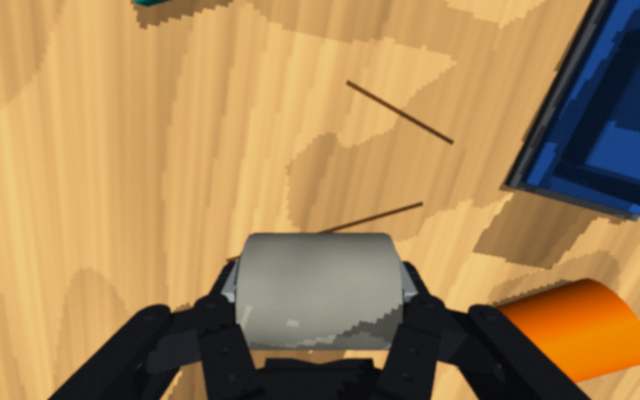

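Emit:
apply_moves:
  series:
    - [[0,0.05,0],[0,0,-0.001],56]
    - [[0,0.1,0],[0,0,-0.001],56]
    - [[0,0.14,0],[0,0,-0.001],56]
    - [[0,0.155,0],[0,0,-0.001],56]
    - [[0,0.155,0],[0,0,-0.001],56]

```text
t: 23.35
tcp_pos: [0.4381, -0.0199, 0.0041]
eef_rot: [-0.704, -0.066, 0.066, 0.704]
contact_force: [-1.0, 0.5, -3.3]
grip_width: 0.714
```

Emit:
apply_moves:
  series:
    - [[0,0.008,0],[0,0,0],56]
    - [[0,0.015,0],[0,0,0],56]
    - [[0,0.015,0],[0,0,0],56]

```text
t: 23.65
tcp_pos: [0.4388, -0.02, 0.0021]
eef_rot: [-0.704, -0.067, 0.065, 0.704]
contact_force: [-0.4, 0.3, -3.7]
grip_width: 0.718
```

Emit:
apply_moves:
  series:
    - [[0,0.006,0],[0,0,0],56]
    - [[0,0.012,0],[0,0,0],56]
    - [[0,0.012,0],[0,0,0],56]

```text
t: 23.95
tcp_pos: [0.4389, -0.02, 0.0002]
eef_rot: [-0.704, -0.067, 0.065, 0.704]
contact_force: [-1.6, 0.6, 1.2]
grip_width: 0.717
```

Run:
```python
from fit import *
plan([.44,-.02,.001],yaw=np.radians(10.84))
save('scene','st7s.png',(290,110,450,230),5)
```

```text
t 23.95 tcp [ 4.389e-01 -2.000e-02  2.000e-04] q [-1.240e-01 -2.770e-01  1.990e+00  1.000e-03  1.427e+00 -3.110e-01] Fz [-1.6  0.6  1.2] grip 61.2
tool x yaw deg 10.72 tooly [ 0.003  0.001 -1.   ]
shift units [ 0.0052 -0.0042 -0.0009] dist 0.0014
turn units [-0.     -0.0003  0.0004] deg 0.2
turn units [-7.000e-04  4.997e-01 -1.000e-04] deg 179.9
```

View pics/st7s.png

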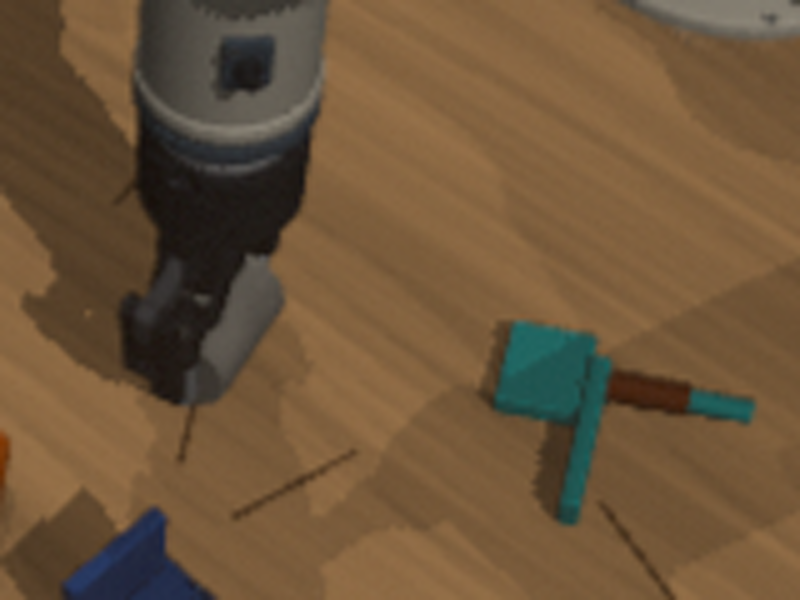

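Emit:
apply_moves:
  series:
    - [[0,0.002,0],[0,0,0],64]
    - [[0,0.002,0],[0,0,0],70]
    - [[0,0.002,0],[0,0,0],80]
    - [[0,0,0],[0,0,0],85]
    - [[0,0,0],[0,0,0],85]
    - [[0,-0.05,0],[0,0,0],85]
    - [[0,-0.15,0],[0,0,0],85]
    - [[0,-0.35,0],[0,0,0],85]
    - [[0,-0.6,0],[0,0,0],85]
    - [[0,-0.7,0.2],[0,0,0],85]
    - [[0,-0.7,0.2],[0,0,0],85]

```text
t: 25.1
tcp_pos: [0.4325, 0.0217, 0.1453]
eef_rot: [-0.703, -0.071, 0.063, 0.704]
contact_force: [0.0, -0.1, 0.4]
grip_width: 0.999
```

Run:
```python
from fit import *
plan([.44,-.02,.14],yaw=np.radians(-79.2))
P=camera_params('wrist');save('wrist','st8w.png');pickle.dump(P,open('st8w.pkl','wb'))
print([(np.round(q['centre']),round(q['confidence'],2),atz('wrist',q['centre'],.0245,P).round(4)) for q in pinpoint('wrist','stub')])
```

```text
t 25.1 tcp [0.4325 0.0217 0.1453] q [-0.031 -0.381  1.81   0.003  1.702 -0.22 ] Fz [ 0.  -0.1  0.4] grip 85.3
tool x yaw deg 10.88 tooly [ 0.011  0.002 -1.   ]
shift units [-0.0031  0.0262 -0.2119] dist 0.0427
turn units [-0.0014  0.2502  0.0013] deg 90.1
turn units [ 0.0013 -0.2498  0.0014] deg 89.9
[(array([317., 231.]), 0.97, array([ 0.4389, -0.0151,  0.0245])), (array([463., 284.]), 0.67, array([ 0.5931, -0.0452,  0.0245]))]
```

View pics/st8w.png

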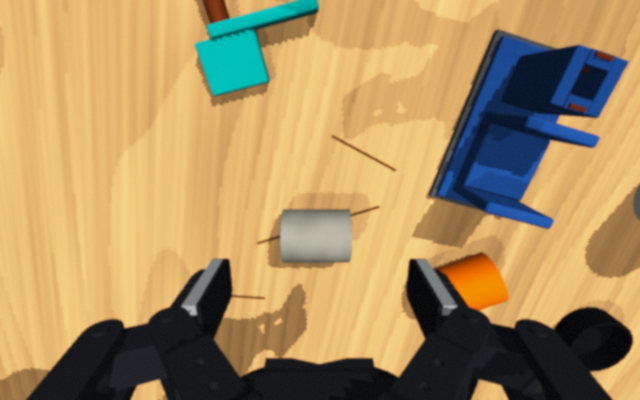

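Emit:
apply_moves:
  series:
    - [[0.02,0,-0.1],[0,0.023,0],85]
    - [[0.02,0,-0.2],[0,0.046,0],85]
    - [[0.02,0,-0.21],[0,0.069,0],85]
    - [[0.02,0,-0.21],[0,0.092,0],85]
    - [[0.02,0,-0.21],[0,0.115,0],85]
    - [[0.02,0,-0.21],[0,0.138,0],85]
    - [[0.02,0,-0.21],[0,0.161,0],85]
    - [[0.02,0,-0.21],[0,0.184,0],85]
    - [[0.02,0,-0.21],[0,0.207,0],80]
    - [[0.02,0,-0.21],[0,0.23,0],80]
    - [[0.02,0,-0.21],[-0.001,0.25,0.001],80]
    - [[0.02,0,-0.21],[-0.001,0.25,0.001],80]

```text
t: 26.4
tcp_pos: [0.4421, -0.0221, 0.138]
eef_rot: [0.546, -0.454, 0.449, -0.542]
contact_force: [-1.5, 0.7, 0.0]
grip_width: 0.936
```

Run:
```python
from fit import *
plan([.4389,-.0195,.01],yaw=np.radians(-79.2))
P=camera_params('wrist');save('wrist','st9w.png');pickle.dump(P,open('st9w.pkl','wb'))
print([(np.round(q['centre']),round(q['confidence'],2),atz('wrist',q['centre'],.0245,P).round(4)) for q in pinpoint('wrist','stub')])
```

```text
t 26.4 tcp [ 0.4421 -0.0221  0.138 ] q [-0.125 -0.333  1.786 -0.002  1.697  1.26 ] Fz [-1.5  0.7  0. ] grip 79.9
tool x yaw deg -79.39 tooly [-0.009 -0.001 -1.   ]
shift units [-0.015   0.6399 -0.0075] dist 0.128
turn units [ 0.0014 -0.0005 -0.0002] deg 0.5
turn units [2.000e-04 4.995e-01 2.200e-03] deg 179.8
[(array([317., 197.]), 0.67, array([ 0.4381, -0.0202,  0.0245])), (array([392.,   0.]), 0.59, array([ 0.5942, -0.0461,  0.0245]))]
```

View pics/st9w.png

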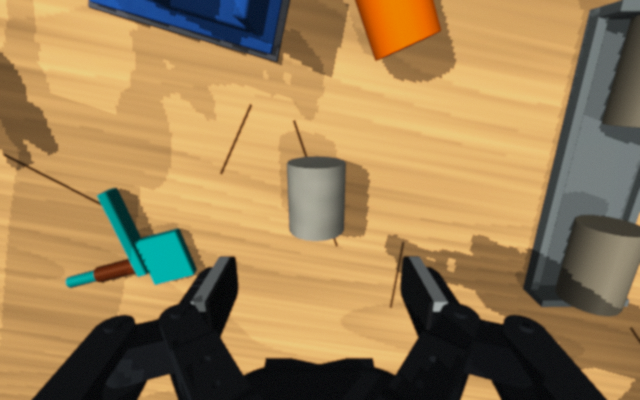

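Emit:
apply_moves:
  series:
    - [[-0.012,0.15,-0.008],[0.001,0,0],80]
    - [[-0.013,0.35,-0.008],[0.001,0,0],80]
    - [[-0.014,0.5,-0.008],[0.001,0,0],80]
    - [[-0.014,0.6,-0.008],[0.001,0,0],80]
    - [[-0.014,0.64,-0.008],[0.001,0,0],80]
    - [[-0.014,0.64,-0.008],[0.001,0,0],80]

```text
t: 27.1
tcp_pos: [0.439, -0.019, 0.0104]
eef_rot: [0.545, -0.451, 0.45, -0.545]
contact_force: [-0.3, -0.7, 0.2]
grip_width: 0.941
```

Run:
```python
from fit import *
plan([.4389,-.0195,.01],yaw=np.radians(-79.2))
P=camera_params('wrist');save('wrist','st10w.png')
save('scene','st10s.png',(290,110,450,230),5)
```

```text
t 27.1 tcp [ 0.439  -0.019   0.0104] q [-0.121 -0.282  1.975  0.     1.451  1.261] Fz [-0.3 -0.7  0.2] grip 80.4
tool x yaw deg -79.21 tooly [-0.002  0.001 -1.   ]
shift units [ 0.0021  0.0021 -0.0009] dist 0.0006
turn units [ 0.0003 -0.     -0.0002] deg 0.1
turn units [3.e-04 5.e-01 5.e-04] deg 180.0
```

View pics/st10w.png

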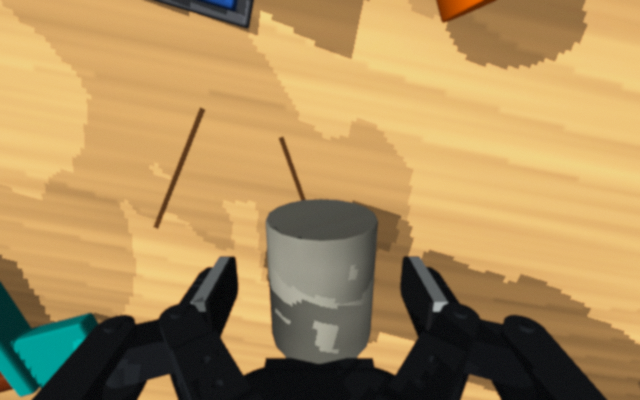

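View pics/st10s.png

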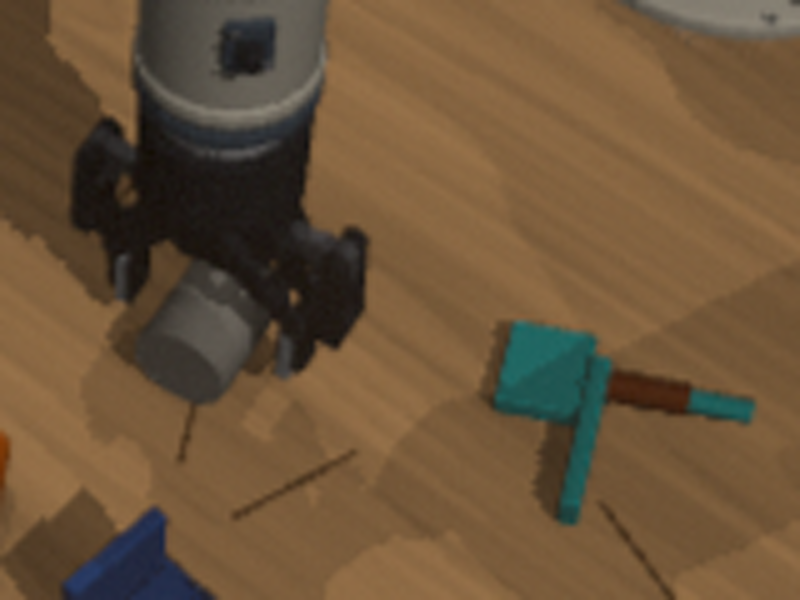

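Emit:
apply_moves:
  series:
    - [[0,0,0],[0,0,0],65]
    - [[0,0,0],[0,0,0],55]
    - [[0,0,0],[0,0,0],48]
    - [[0,0,0],[0,0,0],42]
    - [[0,0,0],[0,0,0],42]
    - [[0,0,0],[0,0,0],42]
    - [[0,0,0],[0,0,0],42]
  force: 50

```text
t: 27.9
tcp_pos: [0.4408, -0.0192, 0.013]
eef_rot: [-0.544, 0.45, -0.452, 0.545]
contact_force: [-0.3, -0.9, 6.1]
grip_width: 0.56
```

Emit:
apply_moves:
  series:
    - [[0,-0.03,0],[0,0,0],42]
    - [[0,-0.08,0],[0,0,0],42]
    - [[0,-0.18,0],[0,0,0],42]
    - [[0,-0.33,0],[0,0,0],42]
    - [[0,-0.48,0],[0,0,0],42]
    - [[0,-0.6,0],[0,0,0],42]
    - [[0,-0.65,0],[0,0,0],42]
    - [[0,-0.65,0],[0,0,0],42]

```text
t: 28.7
tcp_pos: [0.4405, -0.0191, 0.1431]
eef_rot: [-0.544, 0.45, -0.452, 0.545]
contact_force: [0.0, -0.6, -3.9]
grip_width: 0.553
```

Run:
```python
from fit import *
plan([.5046,-.2731,.135],yaw=np.radians(-79.2))
P=camera_params('wrist');save('wrist','st11w.png')
save('scene','st11s.png',(240,80,440,230),4)
```

```text
t 28.7 tcp [ 0.4405 -0.0191  0.1431] q [-1.210e-01 -3.500e-01  1.790e+00  1.000e-03  1.698e+00  1.263e+00] Fz [ 0.  -0.6 -3.9] grip 47.2
tool x yaw deg -79.28 tooly [ 0.003  0.    -1.   ]
shift units [1.3076 0.041  0.0787] dist 0.2621
turn units [-0.0005 -0.0002  0.    ] deg 0.2
turn units [-1.000e-04  4.998e-01 -8.000e-04] deg 179.9
```

View pics/st11w.png

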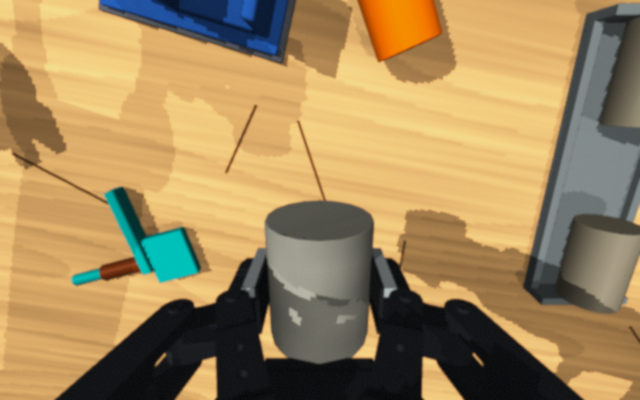

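View pics/st11s.png

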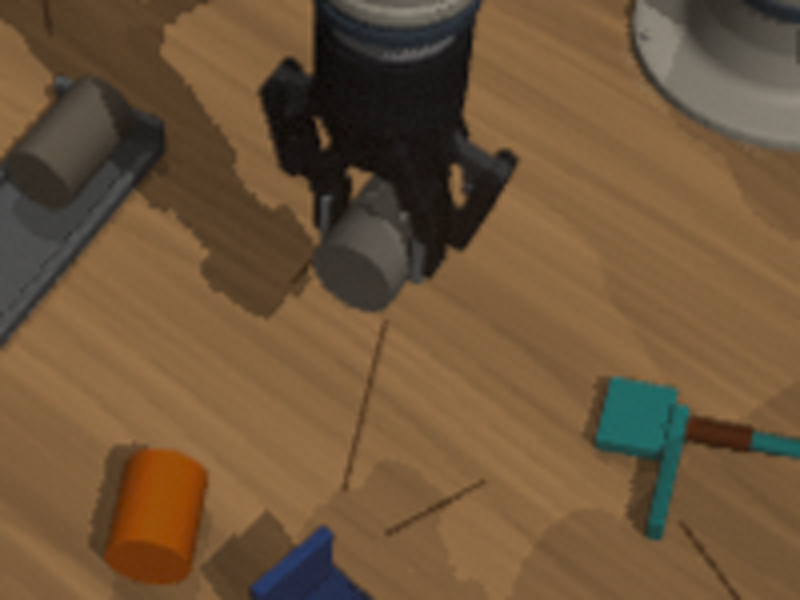

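Emit:
apply_moves:
  series:
    - [[0.1,0,0.01],[0,0,0],42]
    - [[0.28,0,0.02],[0,0,0],42]
    - [[0.46,0,0.03],[0,0,0],42]
    - [[0.64,0,0.05],[0,0,0],42]
    - [[0.8,0,0.06],[0,0,0],42]
    - [[0.92,0,0.07],[0,0,0],42]
    - [[0.98,0,0.078],[0,0,0],42]
    - [[0.98,0,0.078],[0,0,0],42]

```text
t: 29.6
tcp_pos: [0.491, -0.2094, 0.1395]
eef_rot: [0.544, -0.453, 0.45, -0.544]
contact_force: [0.6, 0.5, -3.7]
grip_width: 0.559
```

Run:
```python
from fit import *
plan([.5046,-.2731,.135],yaw=np.radians(-79.2))
P=camera_params('wrist');save('wrist','tr1.png');pickle.dump(P,open('tr1.pkl','wb'))
```

```text
t 29.6 tcp [ 0.491  -0.2094  0.1395] q [-4.670e-01 -8.300e-02  1.568e+00  1.000e-03  1.660e+00  9.180e-01] Fz [ 0.6  0.5 -3.7] grip 47.7
tool x yaw deg -79.38 tooly [-0.003  0.002 -1.   ]
shift units [0.3256 0.0216 0.0079] dist 0.0653
turn units [ 0.0003 -0.0005 -0.0004] deg 0.3
turn units [0.0006 0.4995 0.0005] deg 179.8
```

View pics/tr1.png

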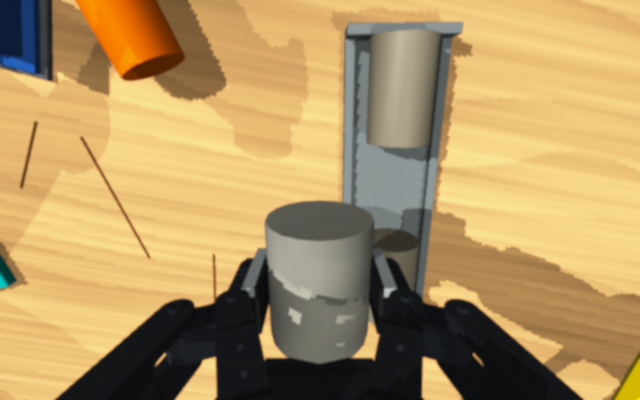

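Run:
```python
from fit import *
a=cv2.imread('pics/tr1.png')[10:300,325:475]; cv2.imwrite('pics/tr1c.png',cv2.resize(a,None,fx=4,fy=4,interpolation=cv2.INTER_CUBIC)[:600])
cv2.imwrite('pics/tr1d.png',cv2.resize(a,None,fx=4,fy=4,interpolation=cv2.INTER_CUBIC)[560:])
P=pickle.load(open('tr1.pkl','rb'))
def pr(l,T=(.5046,-.2731,.1892)):
    c,s=np.cos(T[2]),np.sin(T[2]); return ((proj('',[T[0]+c*l[0]-s*l[1],T[1]+s*l[0]+c*l[1],l[2]],P)-[325,10])*4).round()
for l in [(.13,.042,.012),(.13,-.042,.012),(.043,.0,.054),(.043,.042,.012),(.043,-.042,.012),(-.043,0,.054),(-.043,.025,.029),(-.043,-.025,.029),(-.043,-.042,.012),(.128,0,.054)]: print(l,pr(l))
```

```text
(0.13, 0.042, 0.012) [99. 68.]
(0.13, -0.042, 0.012) [532.  66.]
(0.043, 0.0, 0.054) [334. 551.]
(0.043, 0.042, 0.012) [ 87. 520.]
(0.043, -0.042, 0.012) [476. 519.]
(-0.043, 0, 0.054) [297. 968.]
(-0.043, 0.025, 0.029) [159. 914.]
(-0.043, -0.025, 0.029) [381. 914.]
(-0.043, -0.042, 0.012) [430. 882.]
(0.128, 0, 0.054) [381.  27.]
```

View pics/tr1c.png

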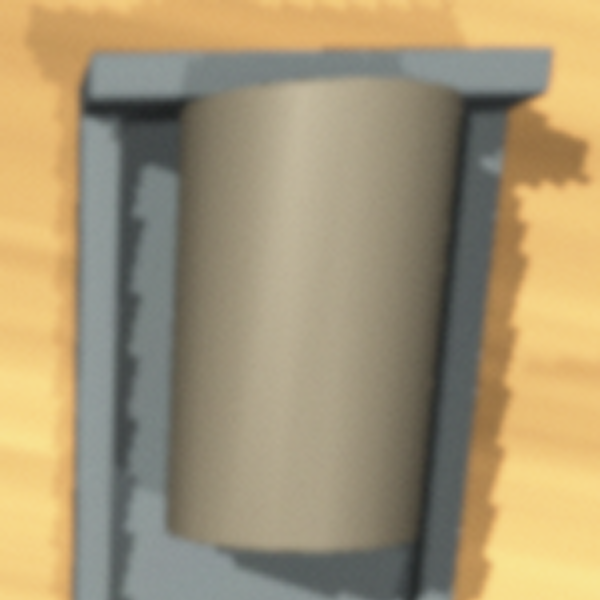

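View pics/tr1d.png

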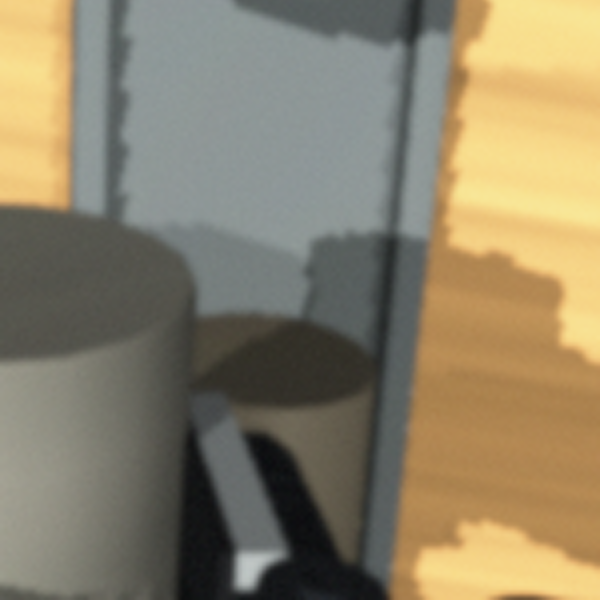

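Run:
```python
from fit import *
P=pickle.load(open('tr1.pkl','rb'))
a=cv2.imread('pics/tr1.png')[190:370,250:390]; cv2.imwrite('pics/tr1e.png',cv2.resize(a,None,fx=4,fy=4,interpolation=cv2.INTER_CUBIC)[:600])
# fit dz and centre y from pixel rows
o,L,U=np.array([-.0009,-.1424,.0816]),np.array([0,.948,-.319]),np.array([0,.319,.948])
def pix(p):
    d=np.array(p)-o; return 318.9+308.4*d[0]/(d@L), 198.9-308.4*(d@U)/(d@L)
for dz in (-.004,-.002,0,.002): print(dz,[np.round(pix((0,yc,.031+dz)),1) for yc in (-.0355,.0125)],[np.round(pix((0,yc,-.031+dz)),1) for yc in (-.0355,)])
# tray fit
k=lambda x,y:(325+x/4,10+y/4)
V=[((.13,.042,.012),(92,55)),((.13,-.042,.012),(551,50)),((.043,.042,.012),(77,520)),((.043,-.042,.012),(461,520)),((-.043,-.042,.012),(415,880))]
print(fitw([(P,l,k(*p)) for l,p in V],[.5046,-.2731,.1892]))
V=V[2:]
```

```text
-0.004 [array([321.2, 244.8]), array([320.6, 203.3])] [array([320.9, 369.1])]
-0.002 [array([321.2, 240.1]), array([320.6, 199.8])] [array([320.9, 365.6])]
0 [array([321.3, 235.3]), array([320.6, 196.2])] [array([320.9, 362.1])]
0.002 [array([321.3, 230.5]), array([320.6, 192.6])] [array([320.9, 358.6])]
(array([ 0.5053, -0.2698,  0.1727]), array([[ 0.5,  0.4],
       [-5.8,  3.1],
       [-0.1, -2.3],
       [ 1. , -1. ],
       [-0.1, -0.1]]))
```

View pics/tr1e.png

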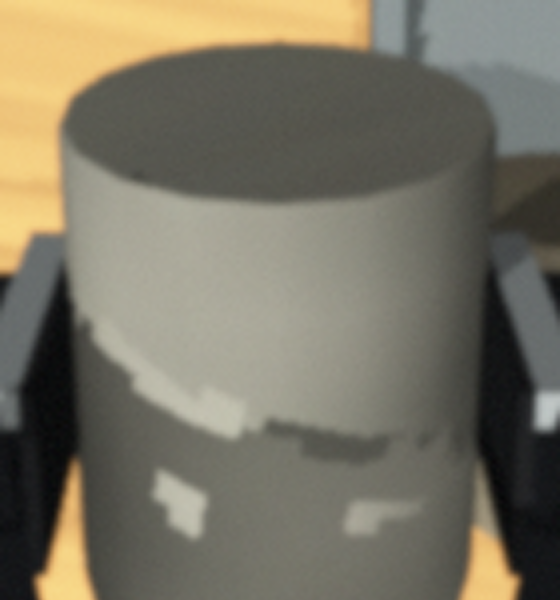

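Run:
```python
from fit import *
plan([.5073,-.2699,.095],yaw=.188-np.pi/2)
```

```text
t 29.65 tcp [ 0.4911 -0.2084  0.14  ] q [-4.660e-01 -8.500e-02  1.568e+00  1.000e-03  1.661e+00  9.190e-01] Fz [-0.4 -0.2 -2.8] grip 46.9
tool x yaw deg -79.32 tooly [-0.002  0.002 -1.   ]
shift units [0.3179 0.2239 0.0232] dist 0.0779
turn units [ 0.0003 -0.0003 -0.0004] deg 0.2
turn units [7.000e-04 4.997e-01 4.000e-04] deg 179.9
```

Emit:
apply_moves:
  series:
    - [[0.1,0.03,0.008],[0,0,0],42]
    - [[0.2,0.08,0.016],[0,0,0],42]
    - [[0.29,0.15,0.023],[0,0,0],42]
    - [[0.318,0.2,0.023],[0,0,0],42]
    - [[0.318,0.224,0.023],[0,0,0],42]
    - [[0.318,0.224,0.023],[0,0,0],42]

```text
t: 30.25
tcp_pos: [0.5075, -0.2688, 0.0956]
eef_rot: [-0.544, 0.452, -0.45, 0.545]
contact_force: [-0.5, -0.4, -3.5]
grip_width: 0.557
```

Run:
```python
from fit import *
plan([.5073,-.2699,.0175],yaw=.188-np.pi/2)
P=camera_params('wrist');save('wrist','tr2.png');pickle.dump(P,open('tr2.pkl','wb'))
save('top','tr2t.png',(380,160,510,310),4); save('scene','tr2s.png',(180,70,310,190),5)
```

```text
t 30.25 tcp [ 0.5075 -0.2688  0.0956] q [-5.470e-01  4.000e-02  1.524e+00  1.000e-03  1.580e+00  8.360e-01] Fz [-0.5 -0.4 -3.5] grip 47.5
tool x yaw deg -79.23 tooly [-0.001  0.002 -1.   ]
shift units [ 0.0064  0.3907 -0.0015] dist 0.0781
turn units [ 0.0001 -0.     -0.0004] deg 0.2
turn units [6.e-04 5.e-01 2.e-04] deg 180.0
```

View pics/tr2.png

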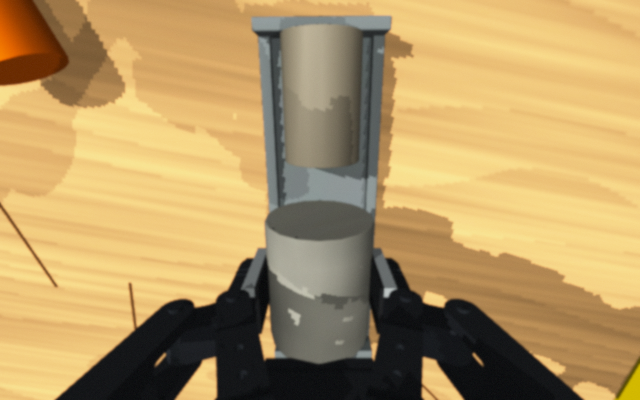

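View pics/tr2s.png

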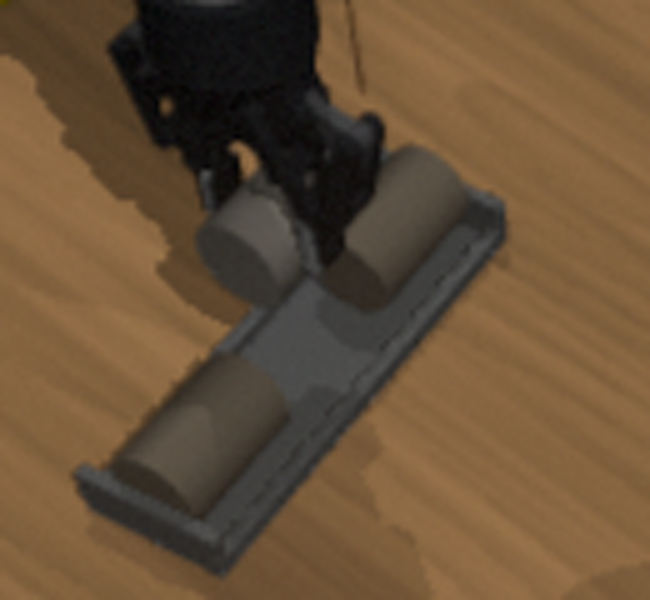

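Run:
```python
from fit import *
P=pickle.load(open('tr2.pkl','rb'))
for T in ((.505,-.2703,.188),(.507,-.2703,.188)):
    c,s=np.cos(T[2]),np.sin(T[2])
    for l in [(.043,.0,.054),(.043,.042,.012),(.043,-.042,.012),(.13,.042,.012),(.128,0,.054)]:
        print(l,proj('',[T[0]+c*l[0]-s*l[1],T[1]+s*l[0]+c*l[1],l[2]],P).round(1))
a=cv2.imread('pics/tr2.png')[5:210,240:400]; cv2.imwrite('pics/tr2c.png',cv2.resize(a,None,fx=2.9,fy=2.9,interpolation=cv2.INTER_CUBIC))
```

```text
(0.043, 0.0, 0.054) [322.3 166.8]
(0.043, 0.042, 0.012) [264.9 154.2]
(0.043, -0.042, 0.012) [378.9 154.2]
(0.13, 0.042, 0.012) [257.4  20.6]
(0.128, 0, 0.054) [322.8   6.4]
(0.043, 0.0, 0.054) [322.9 163.6]
(0.043, 0.042, 0.012) [265.3 151.5]
(0.043, -0.042, 0.012) [379.6 151.6]
(0.13, 0.042, 0.012) [257.8  17.1]
(0.128, 0, 0.054) [323.6   2. ]
```

View pics/tr2c.png

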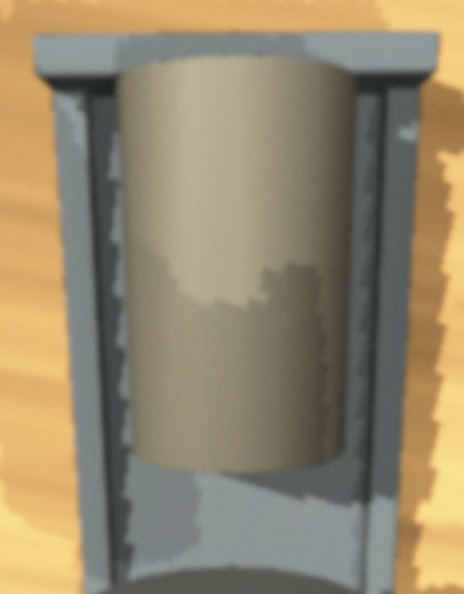

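View pics/tr2t.png

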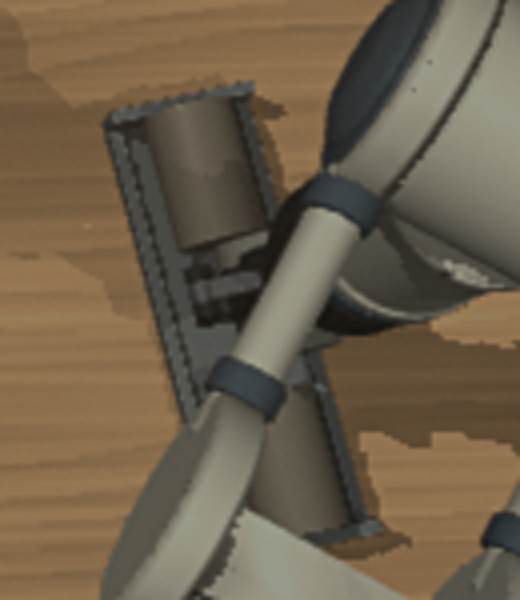

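Emit:
apply_moves:
  series:
    - [[0.003,0.06,0],[0,0,0],42]
    - [[0.003,0.14,0],[0,0,0],42]
    - [[0.003,0.22,0],[0,0,0],42]
    - [[0.003,0.3,0],[0,0,0],42]
    - [[0.003,0.35,0],[0,0,0],42]
    - [[0.003,0.37,0],[0,0,0],42]
    - [[0.003,0.37,0],[0,0,0],42]

```text
t: 31.1
tcp_pos: [0.5078, -0.2707, 0.0218]
eef_rot: [-0.544, 0.452, -0.451, 0.545]
contact_force: [0.4, 0.1, -3.7]
grip_width: 0.559
```

Run:
```python
from fit import *
plan([.5073,-.2699,.0175],yaw=.188-np.pi/2)
save('wrist','tr3.png'); save('scene','tr3s.png',(180,70,310,190),5)
```

```text
t 31.1 tcp [ 0.5078 -0.2707  0.0218] q [-5.490e-01  8.800e-02  1.608e+00  1.000e-03  1.447e+00  8.340e-01] Fz [ 0.4  0.1 -3.7] grip 47.7
tool x yaw deg -79.28 tooly [-0.001  0.001 -1.   ]
shift units [-0.0042  0.0213 -0.0016] dist 0.0043
turn units [ 0.0001 -0.0002 -0.0002] deg 0.1
turn units [4.000e-04 4.998e-01 1.000e-04] deg 179.9
```

View pics/tr3.png

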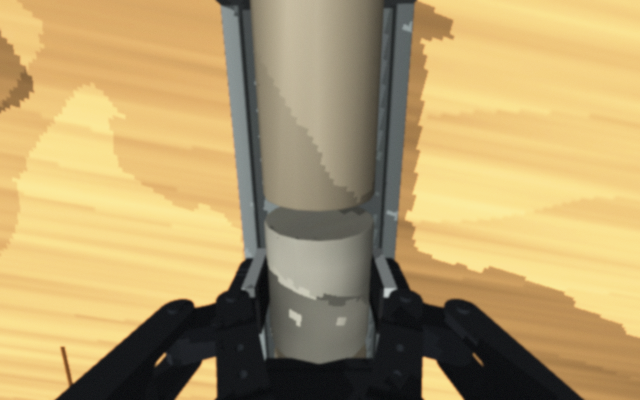

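View pics/tr3s.png

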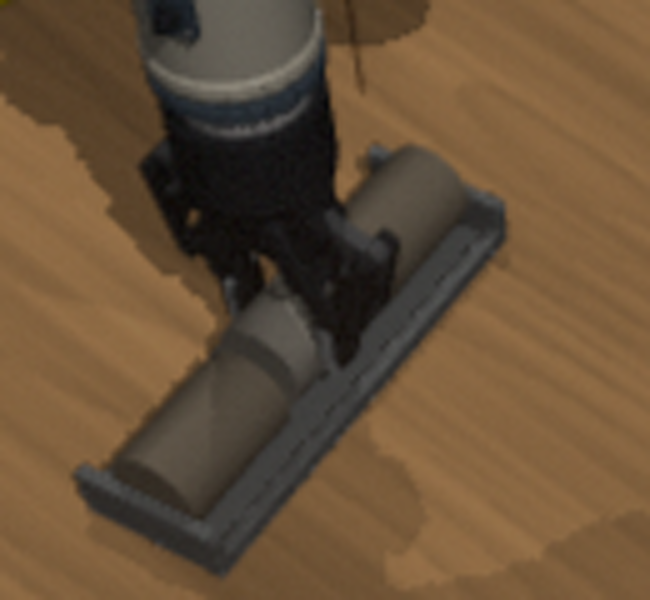

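Emit:
apply_moves:
  series:
    - [[-0.003,0.008,0],[0,0,0],42]
    - [[-0.003,0.016,0],[0,0,0],42]
    - [[-0.003,0.02,0],[0,0,0],42]
    - [[-0.003,0.02,0],[0,0,0],42]

```text
t: 31.6
tcp_pos: [0.508, -0.2703, 0.0187]
eef_rot: [-0.544, 0.451, -0.451, 0.545]
contact_force: [-0.0, -0.4, -4.0]
grip_width: 0.556
```

Emit:
apply_moves:
  series:
    - [[0,0.005,0],[0,0,0],42]
    - [[0,0.01,0],[0,0,0],42]
    - [[0,0.01,0],[0,0,0],42]

```text
t: 31.9
tcp_pos: [0.5082, -0.2704, 0.0181]
eef_rot: [-0.544, 0.451, -0.451, 0.545]
contact_force: [-4.0, 1.7, 5.0]
grip_width: 0.557
```

Emit:
apply_moves:
  series:
    - [[0,-0.004,0],[0,0,0],46]
    - [[0,-0.004,0],[0,0,0],50]
    - [[0,-0.004,0],[0,0,0],54]
    - [[0,-0.004,0],[0,0,0],60]
    - [[0,-0.004,0],[0,0,0],60]
    - [[0,-0.05,0],[0,0,0],60]
    - [[0,-0.15,0],[0,0,0],60]
    - [[0,-0.35,0],[0,0,0],62]
    - [[0,-0.6,0],[0,0,0],70]
    - [[0,-0.8,0],[0,0,0],80]
    - [[0,-0.9,0],[0,0,0],85]

```text
t: 33.0
tcp_pos: [0.509, -0.271, 0.2031]
eef_rot: [-0.544, 0.448, -0.454, 0.545]
contact_force: [-0.5, 0.9, 0.1]
grip_width: 0.999
```

Run:
```python
from fit import *
plan([.5073,-.2699,.2],yaw=.188-np.pi/2)
P=camera_params('wrist');save('wrist','end_w.png');pickle.dump(P,open('end_w.pkl','wb')); save('scene','end_s.png'); save('top','end_t.png')
for q in pinpoint('wrist','stub')[:2]: print('stub',q['confidence'],atz('wrist',q['centre'],.029,P).round(4))
for q in pinpoint('wrist','tray_gap')[:1]: print('gap',q['confidence'],atz('wrist',q['centre'],.029,P).round(4))
```

```text
t 33.0 tcp [ 0.509  -0.271   0.2031] q [-5.490e-01  1.700e-02  1.358e+00  1.000e-03  1.759e+00  8.350e-01] Fz [-0.5  0.9  0.1] grip 85.3
tool x yaw deg -79.28 tooly [ 0.007 -0.004 -1.   ]
shift units [-0.0071  0.0152 -0.0076] dist 0.0037
turn units [-0.001  -0.0001  0.0008] deg 0.5
turn units [-0.0012  0.4999 -0.0016] deg 179.9
stub 0.96 [ 0.5945 -0.0511  0.029 ]
stub 0.85 [ 0.5089 -0.271   0.029 ]
```

View pics/end_w.png

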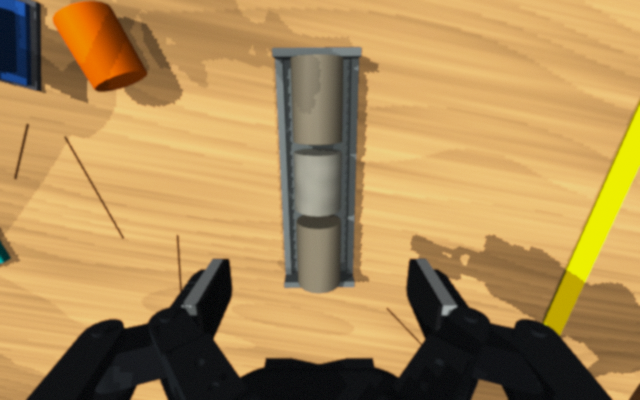

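View pics/end_s.png

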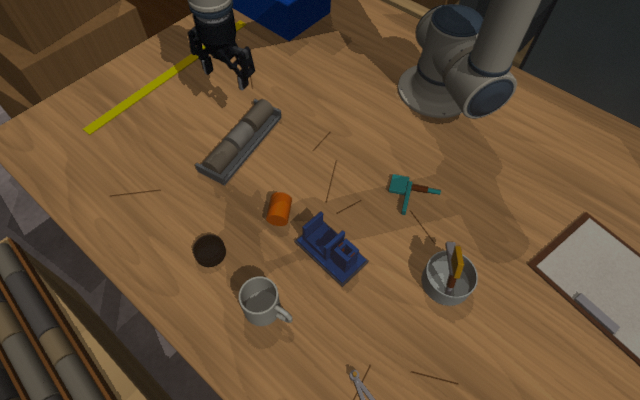

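View pics/end_t.png

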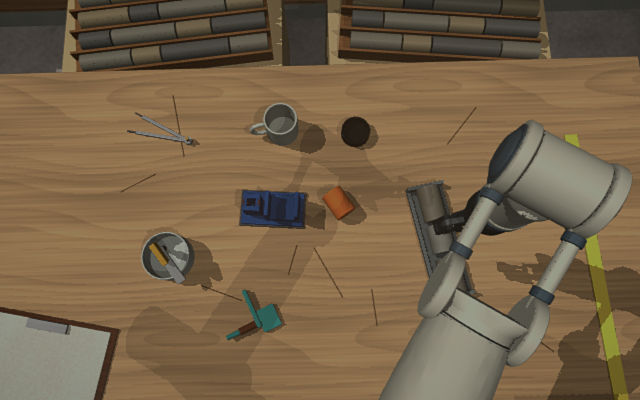

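Run:
```python
from fit import *
a=cv2.imread('pics/end_w.png')[125:250,270:370]; cv2.imwrite('pics/end_c.png',cv2.resize(a,None,fx=4.8,fy=4.8,interpolation=cv2.INTER_CUBIC))
```

```text
(no output)
```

View pics/end_c.png

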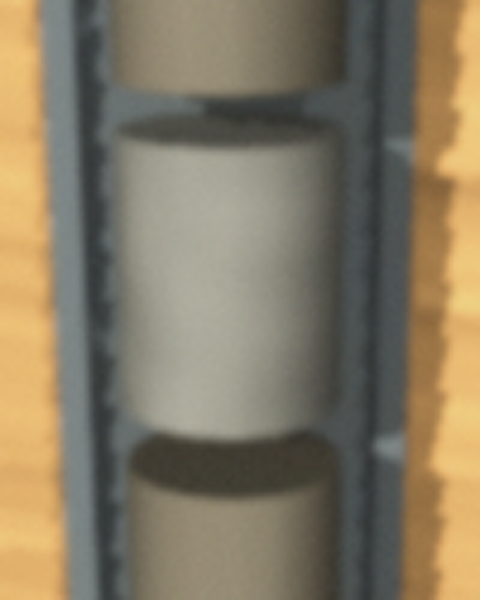

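Run:
```python
from fit import *
P=pickle.load(open('end_w.pkl','rb'))
W=[atz('',(270+228/4.8,125+r_/4.8),.0535,P) for r_ in (95,145,440,497)]
u=np.array([np.cos(.188),np.sin(.188),0])
s=[w@u*1000 for w in W]; print(np.round(s,1),'gap len',s[0]-s[3],'stub len',s[1]-s[2],'offset',(s[1]+s[2])/2-(s[0]+s[3])/2)
s1=r.get_state();print(s1['t'],s1['contact_force'].round(1),s1['grip_width'])
save('scene','end_tin.png',(400,230,490,310),6)
```

```text
[487.6 477.7 414.8 401.7] gap len 85.91044943745857 stub len 62.89040886102339 offset 1.6232615980937908
33.25 [-0.1  0.8 -1.3] 0.9967008697541553
```

View pics/end_tin.png

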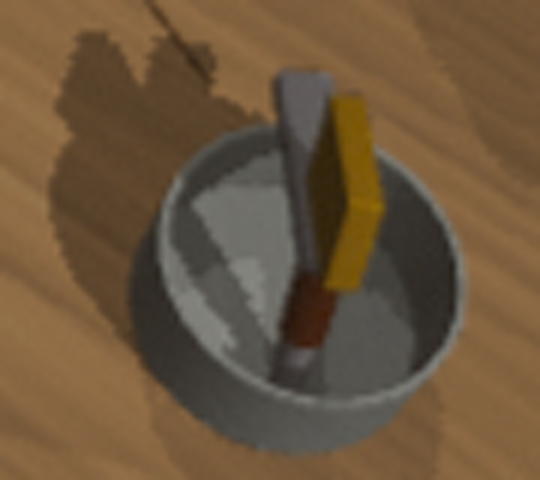

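The stub sits 1.6 mm off the gap's middle, lined up with the core row. The pin leans foot-down in the upright tin, and the clamp, mug, cap and dividers look the same as in the first pictures. I'm handing in.

Run:
```python
from plant import r
print(r.job_done())
```

```text
the job is handed in; nothing more can be done
None
```

The job is done and handed in at about 33 s of the 72 s allowed. The hand-in gave no verdict.

- **Pin:** I rocked it about 26° each way from square, anticlockwise first, for six swings while drawing it up. It came free with the pull on the arm peaking at about 20 N, which is right at the clamp's weight. The clamp showed no visible lift in the pictures, though I could not read its lift directly. The pin then went into the tin foot down, let go, leaning with its arm on the rim.
- **Stub:** I lifted it out by its ends, set it on the bare bench and let go. Then I took it across its flats and lowered it onto the tray floor until it touched before releasing it.
- **Last checks:**
  - The stub sits about 1.6 mm off the gap's middle along the row and in line with it. The gap and stub lengths measured 85.9 and 62.9 mm, against 86 and 62 mm stated.
  - The tin is upright, the clamp is down, and the mug, end cap and dividers show no visible movement.
  - The gripper is about 0.2 m up and touching nothing.
- **Disagreements:** Early estimates of the tray's position differed by 5 to 10 mm between cameras and methods, so I relied on the last close wrist views. In the final picture the network rated the orange look-alike above the stub (0.96 against 0.85) and found no tray gap. I ignored both and used the pixel edges instead.

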